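# Make up a meter-fitting kit in its nests

## Task

Make up the meter-fitting kit: set the screwdriver, the brass union, the white thread-tape roll and the grey register cup each into the wooden nest whose raised outline matches it in shape and size. Everything should stand flat on the felt inside its rim, the way up it was, and be let go; do not disturb the small metal bush and the marker that lie around them.

Things in the scene. Friction and masses are not known exactly. Their poses are not given: they have to be found in the camera images.
- screwdriver: Screwdriver with yellow handle, lying flat and steady, 24 (x) x 172 (y) x 24 (z) mm, about 0.09 kg. Origin: middle of its length, underside; y along it towards the handle end, z up. The handle is 24 mm wide and high, from y = -6 to +86 mm; the blade is a 6 mm rod, axis 12 mm up, from y = -6 to -86 mm. Goes in the oblong nest, either way round.
- union: Brass hexagonal union nut with a tailpiece standing up out of it, 29 x 33 x 50 mm, about 0.09 kg. Origin: centre of its underside, z up along the tailpiece. The nut is 29 mm across flats and reaches 16 mm high; the tailpiece is a tube of 20 mm diameter from 26 to 50 mm height. Belongs in the hexagonal nest, at any turn.
- ptfe_roll: White roll of thread tape lying flat, 48 mm diameter, 14 mm high, about 0.03 kg; no open hole to grip in. Origin: centre of its underside. Belongs in the small round nest.
- register_cup: Grey plastic cup with closed lid, tapering to 52 mm at the foot, standing up, 65 mm diameter round the lid (55 to 65 mm height), 65 mm high, about 0.11 kg. Origin: centre of its underside, z up. Belongs in the large round nest.
- nest_oblong: Oblong nest, base 62 (x) x 210 (y) mm, inside of rim 36 x 184 mm, long way along y. Fixed. Beech base plate 4 mm thick with a 1 mm grey felt floor (floor 5 mm above the bench) and a 6 mm wide raised rim whose top is 11 mm above the bench. Origin: underside centre, on the bench; z up.
- nest_hex: Hexagonal nest on a round base of 82 mm, inside of rim 42 mm across flats. Fixed. Beech base plate 4 mm thick with a 1 mm grey felt floor (floor 5 mm above the bench) and a 6 mm wide raised rim whose top is 11 mm above the bench. Origin: underside centre, on the bench; z up.
- nest_small_round: Small round nest, base 88 mm, inside of rim 58 mm diameter. Fixed. Beech base plate 4 mm thick with a 1 mm grey felt floor (floor 5 mm above the bench) and a 6 mm wide raised rim whose top is 11 mm above the bench. Origin: underside centre, on the bench; z up.
- nest_large_round: Large round nest, base 104 mm, inside of rim 74 mm diameter. Fixed. Beech base plate 4 mm thick with a 1 mm grey felt floor (floor 5 mm above the bench) and a 6 mm wide raised rim whose top is 11 mm above the bench. Origin: underside centre, on the bench; z up.
- bush: Bystander: small loose aluminium flanged bush standing among the parts, 24 mm diameter, 18 mm high. Origin: centre of its underside. To be left where it is.
- marker: Bystander: loose black paint marker with red cap lying behind the parts and nests, 16 x 136 x 18 mm. Origin: centre of its underside, y along it. To be left where it is.
There are look-alikes about, which are no part of the job. Leave any turquoise look-alike of the union alone.

How it is judged:
By the outcome, as a careful person would: the job done as asked, in the order asked, and still so for the second after the job is handed in, with the robot touching nothing.
It also fails if it takes over 99 s, if anything falls off the work surface, if the arm or the gripper's body presses on something with over 40 N, if the wrist force passes 120 N, or if a joint passes its speed limit or range.

## Robot

A 6-joint arm with a two-finger parallel gripper is mounted at the origin on the work surface; the furniture and walls round the work are solid. World frame = base frame: x ahead of the robot, y to its left, z up, the work surface at z = 0. Lengths are in m, angles in rad, forces in N, time in s.
With the tool pointing down it reaches from about 0.425 to 0.95 m from the base axis. Payload 3.5 kg.
Tool frame: the origin (TCP) lies at the very end of the fingers, on their centre line; the grasp point (between the pads) lies 19 mm behind it; y points along the fingers, z is the direction in which the jaws open and shut, and the axes are right-handed (so a half turn about y gives the same grasp; the last joint's range is limited). The gripper opens to 85 mm and grips with 20 to 120 N. Pads are 22 mm wide; open, the fingers measure 114 mm over their backs; the gripper's body (76 mm by 85 mm) begins 54 mm behind the grasp point. The pads swing forward as they close: fully open they stand 13 mm farther back than shut.
Start: joints at [-1.427, 0.286, 1.577, -0, 1.279, -0.15], TCP at [0.195, -0.646, 0.231] pointing down, gripper open.
Joint ranges: [-2.77, 2.77], [-0.9, 2.22], [0.21, 2.48], [-1.53, 4.67], [0.24, 2.81], [-2.84, 2.84]. Speed limits (rad/s): [2.79, 2.79, 3.14, 3.14, 3.14, 3.14].

## Interface

Orientations are given as a unit quaternion [x, y, z, w].
In Python, from plant import ctrl gives the robot as it stands. The module is installed in compiled form; this text tells all that it offers.
- The arm moves only by the tool jog_arm, never from a script. Its argument "deltas" is a list of rows, each a list of 3 entries, a list of its own where there are three numbers: the turn, a rotation vector about the tool's x, y, z in rad, then the shift along the tool's x, y, z in m, then the opening, from 0 (shut) to 1 (fully open). In form: [[[wx, wy, wz], [dx, dy, dz], gripper], ...]. A call has 1 to 10 rows; each row is the pose to reach, as a shift and turn from the pose measured when the call began, along the tool's axes at that moment; what a row does not reach only later rows make up. A row lasts 1/12 s, in which the tool goes at most 41.7 mm and 7.16 degrees, less where a joint would pass 70% of its speed; a pose out of reach is approached as far as the arm can. A call with a gripper value outside its range is refused whole. The fingers move at their own pace and stop on an object; "force" is the grip in N (left out, the last holds). Time passes only in rows, so rows that repeat a pose let the fingers close. It gives the time, the measured TCP pose, the force and the opening at its end, in the units of the state.
- ctrl.get_state(): the state, without advancing time (a new reading comes with each control period).
- ctrl.read_camera(name): name is "side" or "top"; returns a dict with "pixels" (420x560x3 uint8, blue, green, red), "range_z" (420x560 float32, m along the optical axis (not along the pixel's ray), 0 where there is no reading), "fx", "fy", "cx", "cy" (pixels), "k1" (the pictures are not rectified: a ray, as slopes to the right and down, at radius r is drawn at 1 + k1 r^2 times it, then the intrinsics apply), "T" (4x4, takes a point from camera to world coordinates). Camera axes: x right, y up, looking along -z (the intrinsics and any distortion apply to the point x, -y, -z); pixel columns grow to the right and rows downward; lengths in m; the calibration is good to about 2 mm. A picture is of the moment at which its call begins.
- ctrl.sign_off(): hands the job in, once; it reports no verdict.
The state is a dict: "time": time; "qpos": joint angles; "dq": joint speeds; "joint_efforts": joint torques, N m; "eef_pos": TCP position; "tcp_rot": TCP orientation; "contact_force": force on the tool from outside, world axes, zero at the start; "wrist_torque": the same for the moment, N m; "opening": opening from 0.0 (shut) to 1.0 (fully open).
Only numpy, scipy, OpenCV 4.12 (cv2) and the standard library are available. Lean on these libraries where they do the work, as an engineer would, in place of code of your own. Each camera call takes 0.05 s, during which the arm holds its last target.

## Working session

There is one attempt and no reset: what is moved stays moved. The work goes in short steps, Python scripts to look and compute and a tool call to move; the robot and the scene stay as the last step left them, time stands still between calls to the robot, and variables do not carry over. Pictures are saved under pics/ and viewed, and the job is handed in when it is done.

Besides the shell and the picture viewer there is one more tool, called after ">>>" by a JSON object that holds its "op" and its "data", one argument or row to a line. jog_arm: Moves the arm, as the interface text tells. Its arguments: {"type":"object","properties":{"deltas":{"type":"array","items":{"type":"array"}},"force":{"type":"number"}},"required":["deltas"]}

```bash
mkdir -p pics
cat > h.py <<'E'
import numpy as np, cv2, pickle
from plant import ctrl
def grab(n,tag):
    c=ctrl.read_camera(n); pickle.dump(c,open(f'{tag}.pkl','wb')); cv2.imwrite(f'pics/{tag}.png',c['pixels']); return c
def ray(c,u,v):
    p=np.array([[(u-c['cx'])/c['fx'],(v-c['cy'])/c['fy']]]); d=p.copy()
    for _ in range(20): d=p/(1+c['k1']*(d**2).sum())
    x,y=d[0]; T=np.array(c['T']); return T[:3,3],T[:3,:3]@np.array([x,-y,-1.])
def onz(c,u,v,z):
    o,d=ray(c,u,v); return o+d*(z-o[2])/d[2]
def pt(c,u,v):
    o,d=ray(c,u,v); return o+d*float(c['range_z'][int(v),int(u)])
def proj(c,P):
    T=np.array(c['T']); q=T[:3,:3].T@(np.array(P)-T[:3,3]); x,y=q[0]/-q[2],-q[1]/-q[2]; s=1+c['k1']*(x*x+y*y)
    return c['fx']*x*s+c['cx'],c['fy']*y*s+c['cy']
E
python3 - <<'E'
from h import *
for n in('top','side'):
    c=grab(n,n+'0'); print(n,c['fx'],c['fy'],c['cx'],c['cy'],c['k1'],np.round(c['T'],3).tolist())
s=ctrl.get_state(); print({k:np.round(v,3).tolist() for k,v in s.items()})
E
```

```text
top 497.2334710329048 497.2334710329048 273.9403753883976 214.59341210468654 -0.045267286463864034 [[-0.011, 0.996, -0.083, 0.46], [-1.0, -0.011, -0.009, -0.004], [-0.01, 0.083, 0.996, 1.514], [0.0, 0.0, 0.0, 1.0]]
side 464.47184490131485 464.47184490131485 277.4107252817151 207.42852158193537 -0.04546307863404118 [[-0.917, 0.24, -0.319, 0.258], [-0.399, -0.56, 0.726, 0.764], [-0.005, 0.793, 0.609, 0.689], [0.0, 0.0, 0.0, 1.0]]
{'time': 0.1, 'qpos': [-1.427, 0.287, 1.578, 0.0, 1.279, -0.15], 'dq': [-0.001, -0.003, -0.004, 0.0, 0.001, -0.001], 'joint_efforts': [0.0, -40.73, -29.37, -0.0, 0.003, 0.0], 'eef_pos': [0.195, -0.645, 0.23], 'tcp_rot': [-0.104, 0.7, -0.699, 0.104], 'contact_force': [-0.015, -0.002, -0.668], 'wrist_torque': [0.017, -0.014, 0.033], 'opening': 1.005}
```

View pics/top0.png

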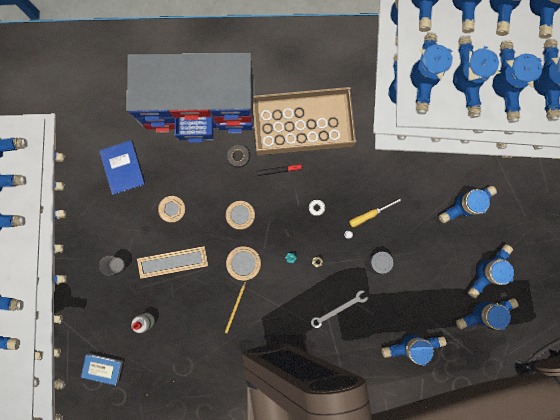

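View pics/side0.png

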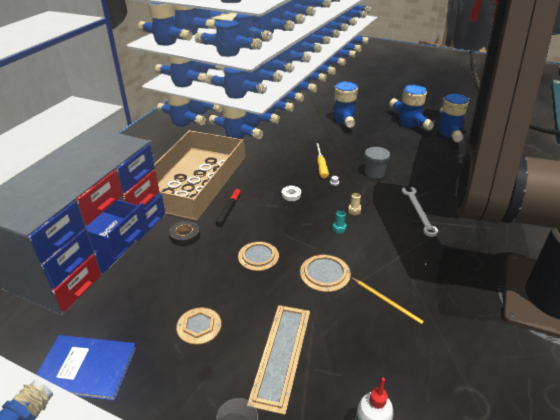

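Run:
```python
from h import *
c=pickle.load(open('top0.pkl','rb'));s=pickle.load(open('side0.pkl','rb'))
a=cv2.resize(c['pixels'][185:285,270:410],None,fx=4,fy=4,interpolation=3)
cv2.imwrite('pics/cropA.png',a)
a=cv2.resize(s['pixels'][135:245,270:410],None,fx=4,fy=4,interpolation=3)
cv2.imwrite('pics/cropS.png',a)
a=cv2.resize(c['pixels'][185:285,130:270],None,fx=4,fy=4,interpolation=3)
cv2.imwrite('pics/cropB.png',a)
```

```text
(no output)
```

View pics/cropA.png

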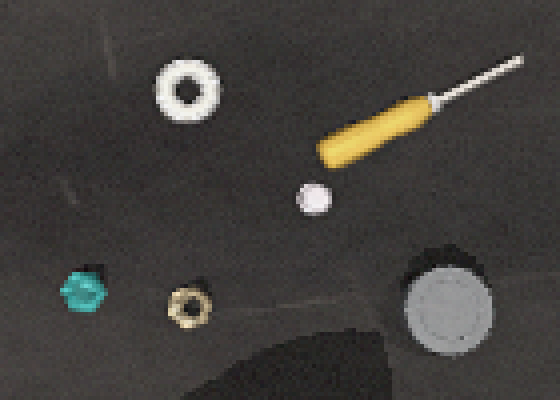

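View pics/cropS.png

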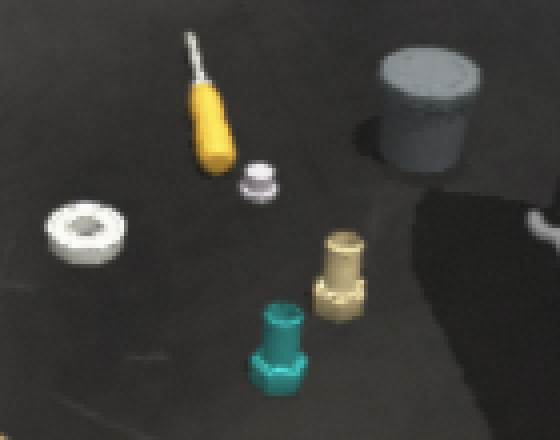

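View pics/cropB.png

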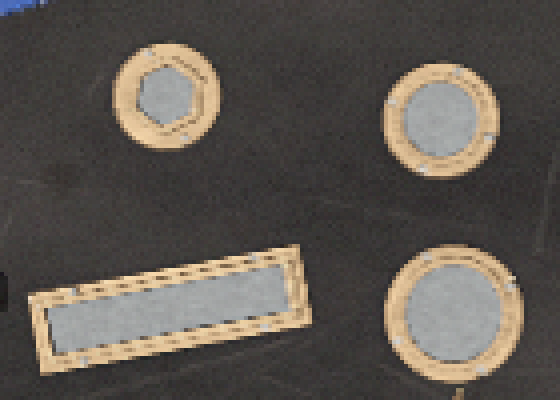

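The candidates, by top-view pixel:
- **Union:** brass (317,262) or the turquoise look-alike (291,257). I choose the brass one.
- **Roll:** white (317,207), or the dark ring (237,156) and the rings in the box. I choose the white one.
- **Cup:** grey lidded cup (381,262) or the dark cup (111,265). I choose the grey one.
- **Screwdriver:** (375,212), or the marker (280,170) and the pencil (235,307).
- **Bush:** (348,235), right beside the screwdriver handle.

The crops confirm these choices.

```bash
cat > meas.py <<'E'
from h import *
def blobs(c,lo,hi,box,close=0):
    x0,y0,x1,y1=box; hsv=cv2.cvtColor(c['pixels'],cv2.COLOR_BGR2HSV)
    m=cv2.inRange(hsv,np.array(lo),np.array(hi)); k=np.zeros_like(m); k[y0:y1,x0:x1]=255; m&=k
    cs,_=cv2.findContours(m,cv2.RETR_EXTERNAL,cv2.CHAIN_APPROX_NONE)
    return m,sorted(cs,key=cv2.contourArea,reverse=True)
def world(c,ct,z): return np.array([onz(c,p[0][0],p[0][1],z)[:2] for p in ct])
E
python3 - <<'E'
from meas import *
t=pickle.load(open('top0.pkl','rb'));s=pickle.load(open('side0.pkl','rb'))
def circ(c,ct,z):
    w=world(c,ct,z).astype(np.float32); e=cv2.fitEllipse((w*1000)); return np.round(e[0],1),np.round(e[1],1),round(e[2],1)
np.set_printoptions(suppress=True)
# roll
for nm,c,box in(('t',t,(300,195,335,222)),('s',s,(275,180,305,204))):
    m,cs=blobs(c,(0,0,110),(180,60,255),box); print('roll',nm,circ(c,cs[0],.010),cv2.contourArea(cs[0]))
# bush
m,cs=blobs(t,(0,0,120),(180,60,255),(340,228,358,244)); print('bush',circ(t,cs[0],.005))
m,cs=blobs(t,(0,0,90),(180,60,255),(366,245,398,280)); print('cup',circ(t,cs[0],.062))
# union
m,cs=blobs(t,(10,40,90),(35,255,255),(305,250,330,275)); print('union',circ(t,cs[0],.016), cv2.contourArea(cs[0]))
for nm,c,box in(('t',t,(305,250,330,275)),('s',s,(345,190,365,218))):
    P=np.array([pt(c,u,v) for v in range(box[1],box[3]) for u in range(box[0],box[2]) if c['range_z'][v,u]>0])
    for a,b in((.03,.06),(.008,.06)):
        q=P[(P[:,2]>a)&(P[:,2]<b)]; print('union3d',nm,a,len(q),q.mean(0).round(4) if len(q) else 0,((q.min(0)+q.max(0))/2).round(4))
# union side top ring
# screwdriver
m,cs=blobs(t,(15,110,90),(35,255,255),(345,195,390,232)); w=world(t,cs[0],.012)*1000; r=cv2.minAreaRect(w.astype(np.float32)); print('handle t',r); 
print('tip t',onz(t,*(np.array([522,59])/4+[270,185]-.4),.012), 'butt/neck')
m,cs=blobs(s,(15,110,90),(35,255,255),(310,150,335,182)); w=world(s,cs[0],.012)*1000; r=cv2.minAreaRect(w.astype(np.float32)); print('handle s',r)
print('tip s',onz(s,317.7,143.3,.012))
# nests: wood mask
for nm,box in(('hex',(150,190,195,228)),('small',(220,195,262,236)),('large',(220,240,265,286)),('obl',(130,240,212,282))):
    m,cs=blobs(t,(8,60,90),(30,255,255),box)
    if nm=='obl':
        print(nm,cv2.minAreaRect((world(t,cs[0],.004)*1000).astype(np.float32)))
    else: print(nm,circ(t,cs[0],.004))
for nm,box in(('hex',(170,300,228,350)),('small',(232,236,285,275)),('large',(295,250,352,294)),('obl',(240,298,315,412))):
    m,cs=blobs(s,(8,60,90),(30,255,255),box)
    if nm=='obl':
        print(nm,'s',cv2.minAreaRect((world(s,cs[0],.004)*1000).astype(np.float32)))
    else: print(nm,'s',circ(s,cs[0],.004))
E
```

```text
roll t (array([ 606.6, -119.6]), array([47.1, 48.1]), 35.7) 190.0
roll s (array([ 607.4, -115.2]), array([48.7, 64.8]), 23.0) 228.0
bush (array([ 523.8, -214.5]), array([20.7, 24.5]), 5.4)
cup (array([ 438.9, -303. ]), array([61.6, 62.2]), 123.5)
union (array([ 442.8, -117.5]), array([27.9, 30.9]), 162.1) 74.0
union3d t 0.03 18 [ 0.4435 -0.1154  0.0448] [ 0.4442 -0.1158  0.042 ]
union3d t 0.008 80 [ 0.4432 -0.1164  0.0222] [ 0.4425 -0.1175  0.0304]
union3d s 0.03 95 [ 0.4431 -0.11    0.0414] [ 0.4438 -0.081   0.0405]
union3d s 0.008 192 [ 0.4426 -0.1084  0.0294] [ 0.4437 -0.081   0.0294]
handle t ((574.183349609375, -261.1699523925781), (27.00389289855957, 91.46339416503906), 25.780601501464844)
tip t [ 0.62762612 -0.37434189  0.012     ] butt/neck
handle s ((573.6902465820312, -256.4698181152344), (26.736284255981445, 110.20858001708984), 27.318077087402344)
tip s [ 0.62754269 -0.37048692  0.012     ]
hex (array([608. , 324.9]), array([81.4, 82.3]), 15.4)
small (array([587.7, 114. ]), array([85.4, 87.2]), 46.0)
large (array([440.1, 105.6]), array([100.8, 103.3]), 7.9)
obl ((445.53863525390625, 321.0306396484375), (62.94046401977539, 211.0606689453125), 9.957306861877441)
hex s (array([609.3, 327.4]), array([82.4, 84.1]), 39.7)
small s (array([588.4, 117.5]), array([87.1, 90.1]), 28.2)
large s (array([441.6, 108.5]), array([103. , 106.3]), 16.2)
obl s ((446.4560241699219, 324.3106689453125), (64.39808654785156, 212.97772216796875), 10.027151107788086)
```

```bash
cat > mv.py <<'E'
# prints deltas for a target TCP position (mm) and world bearing (deg) of the jaw axis, tool straight down
import sys; from h import *; from scipy.spatial.transform import Rotation as R
def delta(pmm,brg=None):
    s=ctrl.get_state(); R0=R.from_quat(s['tcp_rot']); p0=np.array(s['eef_pos']); M=R0.as_matrix()
    cur=np.degrees(np.arctan2(M[1,2],M[0,2]))
    if brg is None: brg=cur
    d=(brg-cur+90)%180-90; a=np.radians(cur+d)
    z=np.array([np.cos(a),np.sin(a),0]); y=np.array([0,0,-1.]); T=np.c_[np.cross(y,z),y,z]
    rv=(R0.inv()*R.from_matrix(T)).as_rotvec()
    return rv.round(3).tolist(),(R0.inv().apply(np.array(pmm)/1000-p0)).round(4).tolist()
if __name__=='__main__':
    s=ctrl.get_state(); M=R.from_quat(s['tcp_rot']).as_matrix()
    print('t',round(s['time'],2),'p',np.round(s['eef_pos'],4),'jaw',np.degrees(np.arctan2(M[1,2],M[0,2])).round(1),'down',M[:,1].round(3),'F',np.round(s['contact_force'],1),'open',round(s['opening'],3),'q',np.round(s['qpos'],2))
    for a in sys.argv[1:]:
        v=[float(x) for x in a.split(',')]; print(a,delta(v[:3],v[3] if len(v)>3 else None))
E
python3 - <<'E'
import numpy as np
d=np.radians(115.5);g=25
print(np.array([591.5,-295.7])+g*np.array([np.cos(d),np.sin(d)]))
d=np.radians(100);print(np.array([446,322.7])+g*np.array([np.cos(d),np.sin(d)]))
E
python3 mv.py 580.7,-273.1,150,25.5 580.7,-273.1,50,25.5
```

```text
[ 580.73722258 -273.13536789]
[441.65879556 347.32019383]
t 0.1 p [ 0.1954 -0.6455  0.23  ] jaw -73.2 down [-0.     0.002 -1.   ] F [-0.  -0.  -0.7] open 1.005 q [-1.43  0.29  1.58  0.    1.28 -0.15]
580.7,-273.1,150,25.5 ([0.002, 1.42, 0.001], [-0.4766, 0.0807, -0.2446])
580.7,-273.1,50,25.5 ([0.002, 1.42, 0.001], [-0.4765, 0.1807, -0.2444])
```

>>> {"op": "jog_arm", "data": {
  "deltas": [
    [[0.002,-1.72,0],[-0.4766,0.0807,-0.2446],1],
    [[0.002,-1.72,0],[-0.4766,0.0807,-0.2446],1],
    [[0.002,-1.72,0],[-0.4766,0.0807,-0.2446],1],
    [[0.002,-1.72,0],[-0.4766,0.0807,-0.2446],1],
    [[0.002,-1.72,0],[-0.4766,0.0807,-0.2446],1],
    [[0.002,-1.72,0],[-0.4766,0.0807,-0.2446],1],
    [[0.002,-1.72,0],[-0.4766,0.0807,-0.2446],1],
    [[0.002,-1.72,0],[-0.4766,0.0807,-0.2446],1],
    [[0.002,-1.72,0],[-0.4766,0.0807,-0.2446],1],
    [[0.002,-1.72,0],[-0.4766,0.0807,-0.2446],1]
  ],
  "force": 40
}}

```text
time: 0.93
eef_pos: [0.4924, -0.3576, 0.1681]
tcp_rot: [-0.494, 0.505, -0.505, 0.495]
contact_force: [0.0, -0.6, -0.9]
opening: 0.999
```

```bash
python3 mv.py 580.7,-273.1,150,25.5 580.7,-273.1,60,25.5
```

```text
t 0.93 p [ 0.4924 -0.3576  0.1681] jaw -1.2 down [ 0.001  0.001 -1.   ] F [ 0.  -0.6 -0.9] open 0.999 q [-0.8   0.2   1.8   0.    1.14 -0.78]
580.7,-273.1,150,25.5 ([-0.001, -0.466, -0.001], [-0.0863, 0.0183, 0.0865])
580.7,-273.1,60,25.5 ([-0.001, -0.466, -0.001], [-0.0862, 0.1083, 0.0864])
```

>>> {"op": "jog_arm", "data": {
  "deltas": [
    [[0,-0.466,0],[-0.0863,0.0183,0.0865],0.7],
    [[0,-0.466,0],[-0.0863,0.0183,0.0865],0.7],
    [[0,-0.466,0],[-0.0863,0.0183,0.0865],0.7],
    [[0,-0.466,0],[-0.0863,0.0183,0.0865],0.7],
    [[0,-0.466,0],[-0.0863,0.0183,0.0865],0.7],
    [[0,-0.466,0],[-0.0862,0.1083,0.0864],0.7],
    [[0,-0.466,0],[-0.0862,0.1083,0.0864],0.7],
    [[0,-0.466,0],[-0.0862,0.1083,0.0864],0.7],
    [[0,-0.466,0],[-0.0862,0.1083,0.0864],0.7]
  ]
}}

```text
time: 1.68
eef_pos: [0.5772, -0.272, 0.0557]
tcp_rot: [-0.597, 0.382, -0.375, 0.598]
contact_force: [0.1, 0.7, 0.9]
opening: 0.7
```

```bash
python3 mv.py 580.7,-273.1,9,25.5
python3 - <<'E'
from h import *
c=grab('side','s1');cv2.imwrite('pics/s1c.png',cv2.resize(c['pixels'][60:220,240:420],None,fx=4,fy=3.75,interpolation=3)[:600])
grab('top','t1')
E
```

```text
t 1.68 p [ 0.5772 -0.272   0.0557] jaw 25.3 down [-0.007  0.007 -1.   ] F [0.1 0.7 0.9] open 0.7 q [-0.6   0.4   1.77  0.    0.97 -1.04]
580.7,-273.1,9,25.5 ([0.004, -0.003, -0.009], [0.0029, 0.0467, 0.0029])
```

View pics/s1c.png

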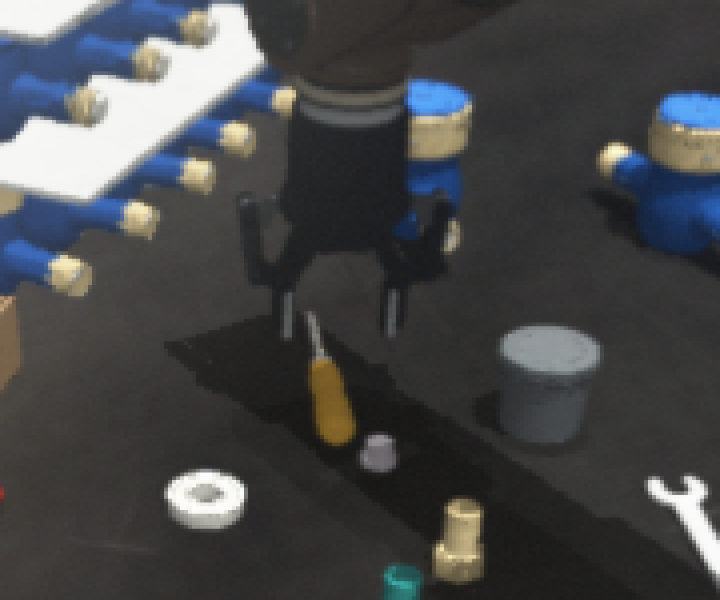

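The side view shows the jaws straddling the screwdriver. The fingertips are at about (312,150) and (338,150), and the bush is clear of them.

```bash
python3 - <<'E'
from h import *
c=pickle.load(open('s1.pkl','rb'));s=ctrl.get_state();p=np.array(s['eef_pos'])
for b in(0,.005,.01):print(b,proj(c,p+[0,0,b]))
E
python3 mv.py 580.7,-273.1,9,25.5
```

```text
0 (np.float64(322.94766203151676), np.float64(147.01893521568041))
0.005 (np.float64(323.048327816165), np.float64(145.38422722410428))
0.01 (np.float64(323.1494294462478), np.float64(143.74165982655296))
t 1.78 p [ 0.581  -0.2743  0.0615] jaw 25.4 down [ 0.002  0.    -1.   ] F [ 0.2 -0.3  0.6] open 0.702 q [-0.6   0.4   1.77  0.    0.97 -1.04]
580.7,-273.1,9,25.5 ([-0.002, -0.002, 0.0], [-0.0012, 0.0525, 0.0002])
```

Run:
```python
import cv2,pickle
c=pickle.load(open('t1.pkl','rb'));cv2.imwrite('pics/t1c.png',cv2.resize(c['pixels'][170:290,290:430],None,fx=5,fy=5,interpolation=3))
```

```text
(no output)
```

View pics/t1c.png

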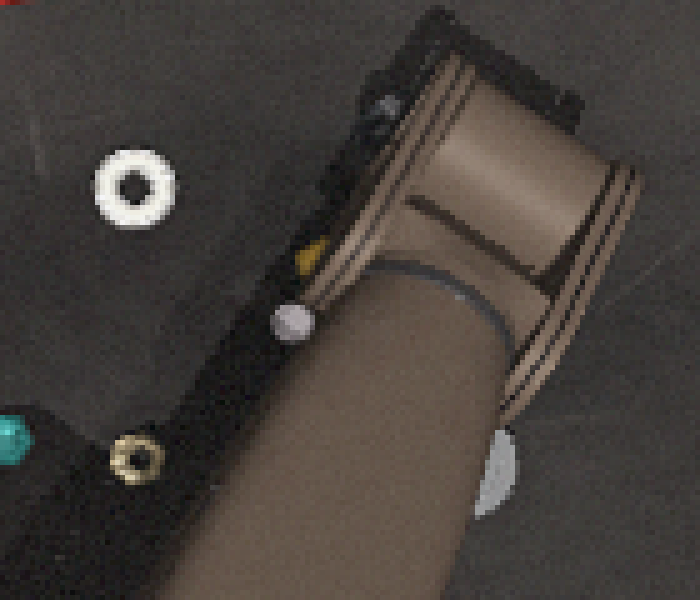

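>>> {"op": "jog_arm", "data": {
  "deltas": [
    [[0,0,0],[-0.001,0.025,0],0.7],
    [[0,0,0],[-0.001,0.045,0],0.7],
    [[0,0,0],[-0.001,0.0525,0],0.7],
    [[0,0,0],[-0.001,0.0525,0],0.7],
    [[0,0,0],[-0.001,0.0525,0],0],
    [[0,0,0],[-0.001,0.0525,0],0],
    [[0,0,0],[-0.001,0.0525,0],0],
    [[0,0,0],[-0.001,0.0525,0],0],
    [[0,0,0],[-0.001,0.0525,0],0],
    [[0,0,0],[-0.001,0.0525,0],0]
  ],
  "force": 40
}}

```text
time: 2.62
eef_pos: [0.5822, -0.2744, 0.0114]
tcp_rot: [-0.597, 0.376, -0.38, 0.598]
contact_force: [-0.1, 0.3, 6.0]
opening: 0.27
```

```bash
python3 mv.py 580.7,-273.1,130,25.5
```

```text
t 2.62 p [ 0.5822 -0.2744  0.0114] jaw 25.4 down [ 0.005 -0.002 -1.   ] F [-0.1  0.3  6. ] open 0.27 q [-0.6   0.47  1.78  0.    0.89 -1.04]
580.7,-273.1,130,25.5 ([-0.004, -0.002, 0.004], [-0.0013, -0.1186, -0.0003])
```

>>> {"op": "jog_arm", "data": {
  "deltas": [
    [[0,0,0],[0,0,0],0.6],
    [[0,0,0],[0,0,0],0.6],
    [[0,0,0],[0,0.0045,0],0.6],
    [[0,0,0],[0,0.0045,0],0.6],
    [[0,0,0],[0,0.0045,0],0.6],
    [[0,0,0],[0,0.0045,0],0.6]
  ]
}}

```text
time: 3.12
eef_pos: [0.5818, -0.2741, 0.0062]
tcp_rot: [-0.597, 0.376, -0.379, 0.598]
contact_force: [-0.4, 0.7, -0.1]
opening: 0.599
```

```bash
python3 - <<'E'
from h import *
c=grab('side','s2');cv2.imwrite('pics/s2c.png',cv2.resize(c['pixels'][110:200,280:400],None,fx=6,fy=6,interpolation=3))
E
python3 mv.py 580.7,-273.1,7,25.5
```

```text
t 3.17 p [ 0.5819 -0.2743  0.0064] jaw 25.4 down [ 0.005 -0.002 -1.   ] F [0.  0.2 0.4] open 0.599 q [-0.6   0.48  1.78  0.    0.88 -1.04]
580.7,-273.1,7,25.5 ([-0.004, -0.002, 0.003], [-0.0016, -0.0006, -0.0006])
```

View pics/s2c.png

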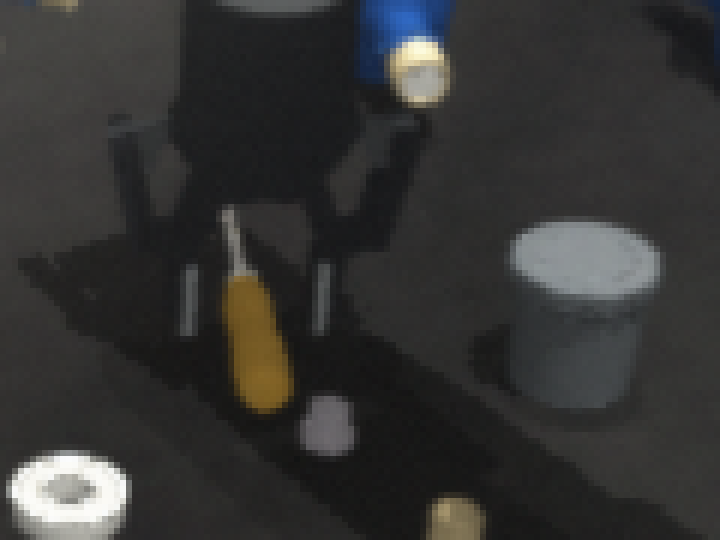

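The jaws still straddle the handle, with the fingertips at crop (187,335) and (322,335) and the handle at (258,335). I'm closing at this lower height.

>>> {"op": "jog_arm", "data": {
  "deltas": [
    [[0,0,0],[0,-0.0005,0],0],
    [[0,0,0],[0,-0.0005,0],0],
    [[0,0,0],[0,-0.0005,0],0],
    [[0,0,0],[0,-0.0005,0],0],
    [[0,0,0],[0,-0.0005,0],0],
    [[0,0,0],[0,-0.0005,0],0]
  ],
  "force": 40
}}

```text
time: 3.67
eef_pos: [0.5821, -0.2744, 0.0071]
tcp_rot: [-0.597, 0.376, -0.38, 0.598]
contact_force: [0.9, -1.0, 1.0]
opening: 0.269
```

```bash
python3 mv.py 580.7,-273.1,120,25.5
```

```text
t 3.67 p [ 0.5821 -0.2744  0.0071] jaw 25.4 down [ 0.005 -0.002 -1.   ] F [ 0.9 -1.   1. ] open 0.269 q [-0.6   0.48  1.78  0.    0.88 -1.04]
580.7,-273.1,120,25.5 ([-0.004, -0.002, 0.004], [-0.0013, -0.1129, -0.0003])
```

>>> {"op": "jog_arm", "data": {
  "deltas": [
    [[0,0,0],[0,-0.03,0],0],
    [[0,0,0],[0,-0.06,0],0],
    [[0,0,0],[0,-0.09,0],0],
    [[0,0,0],[0,-0.12,0],0],
    [[0,0,0],[0,-0.12,0],0],
    [[0,0,0],[0,-0.12,0],0]
  ]
}}

```text
time: 4.17
eef_pos: [0.5827, -0.2749, 0.1297]
tcp_rot: [-0.597, 0.374, -0.382, 0.598]
contact_force: [-0.7, 0.6, -0.7]
opening: 0.271
```

```bash
python3 mv.py 441.7,347.3,100,10
python3 - <<'E'
from h import *
c=grab('side','s3');cv2.imwrite('pics/s3c.png',cv2.resize(c['pixels'][60:200,240:420],None,fx=4,fy=4,interpolation=3))
E
```

```text
t 4.17 p [ 0.5827 -0.2749  0.1297] jaw 25.4 down [ 0.009 -0.005 -1.   ] F [-0.7  0.6 -0.7] open 0.271 q [-0.6   0.31  1.74  0.    1.08 -1.04]
441.7,347.3,100,10 ([-0.007, 0.268, 0.007], [-0.6228, 0.0256, 0.1392])
```

View pics/s3c.png

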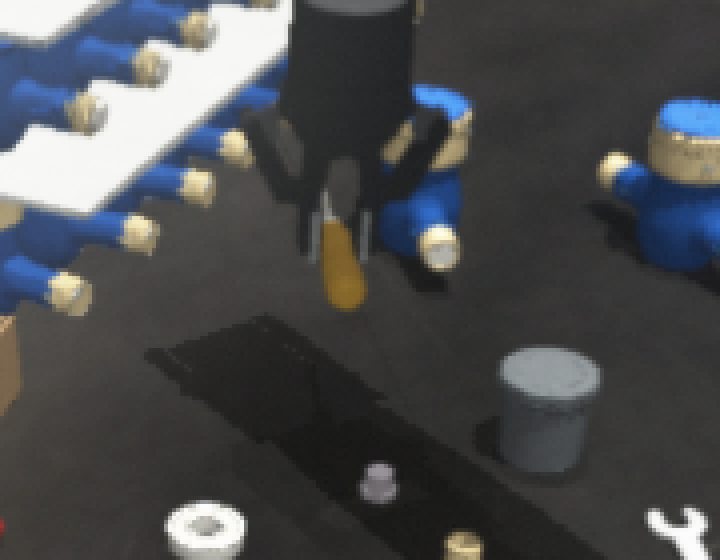

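>>> {"op": "jog_arm", "data": {
  "deltas": [
    [[-0.007,0.268,0.007],[-0.6228,-0.01,0.1392],0],
    [[-0.007,0.268,0.007],[-0.6228,-0.01,0.1392],0],
    [[-0.007,0.268,0.007],[-0.6228,-0.01,0.1392],0],
    [[-0.007,0.268,0.007],[-0.6228,-0.01,0.1392],0],
    [[-0.007,0.268,0.007],[-0.6228,-0.01,0.1392],0],
    [[-0.007,0.268,0.007],[-0.6228,-0.01,0.1392],0],
    [[-0.007,0.268,0.007],[-0.6228,-0.01,0.1392],0],
    [[-0.007,0.268,0.007],[-0.6228,-0.01,0.1392],0],
    [[-0.007,0.268,0.007],[-0.6228,-0.01,0.1392],0],
    [[-0.007,0.268,0.007],[-0.6228,-0.01,0.1392],0]
  ]
}}

```text
time: 5.05
eef_pos: [0.4865, 0.1338, 0.1299]
tcp_rot: [0.543, -0.457, 0.452, -0.54]
contact_force: [0.3, 0.0, -1.4]
opening: 0.27
```

```bash
python3 mv.py 442,345.5,120,10
```

```text
t 5.05 p [0.4865 0.1338 0.1299] jaw 10.0 down [-0.008  0.002 -1.   ] F [ 0.3  0.  -1.4] open 0.27 q [ 0.07  0.02  2.07  0.    1.06 -0.11]
442,345.5,120,10 ([0.008, 0.0, -0.004], [-0.2162, 0.0107, -0.007])
```

>>> {"op": "jog_arm", "data": {
  "deltas": [
    [[0.006,0,-0.002],[-0.2162,0.0107,-0.007],0],
    [[0.006,0,-0.002],[-0.2162,0.0107,-0.007],0],
    [[0.006,0,-0.002],[-0.2162,0.0107,-0.007],0],
    [[0.006,0,-0.002],[-0.2162,0.0107,-0.007],0],
    [[0.006,0,-0.002],[-0.2162,0.0107,-0.007],0],
    [[0.006,0,-0.002],[-0.2162,0.0107,-0.007],0],
    [[0.006,0,-0.002],[-0.2162,0.0107,-0.007],0],
    [[0.006,0,-0.002],[-0.2162,0.0107,-0.007],0],
    [[0.006,0,-0.002],[-0.2162,0.0107,-0.007],0],
    [[0.006,0,-0.002],[-0.2162,0.0107,-0.007],0]
  ]
}}

```text
time: 5.88
eef_pos: [0.4422, 0.3439, 0.1193]
tcp_rot: [0.542, -0.456, 0.454, -0.541]
contact_force: [0.2, -0.3, -1.2]
opening: 0.269
```

```bash
python3 - <<'E'
from h import *
c=grab('side','s4');cv2.imwrite('pics/s4c.png',cv2.resize(c['pixels'][180:420,180:420],None,fx=2.5,fy=2.5,interpolation=3))
E
python3 mv.py 442,345.5,40,10 442,345.5,13,10
```

```text
t 5.93 p [0.4424 0.344  0.1196] jaw 9.9 down [-0.003  0.001 -1.   ] F [ 0.3 -1.1 -1.1] open 0.268 q [0.48 0.16 1.95 0.   1.04 0.31]
442,345.5,40,10 ([0.003, -0.002, -0.001], [-0.0014, 0.0796, 0.0001])
442,345.5,13,10 ([0.003, -0.002, -0.001], [-0.0014, 0.1066, 0.0002])
```

View pics/s4c.png

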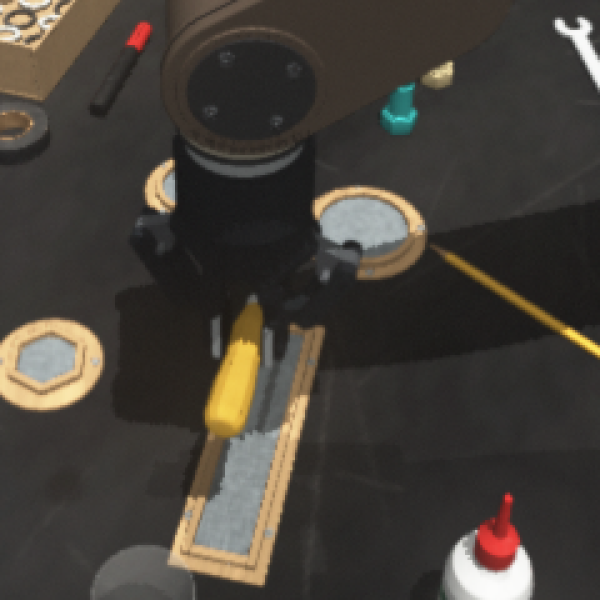

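The side view shows the screwdriver level and lined up over the oblong nest, with the handle butt at crop (222,425). I'm descending.

>>> {"op": "jog_arm", "data": {
  "deltas": [
    [[0.002,0,0],[-0.0014,0.03,0],0],
    [[0.002,0,0],[-0.0014,0.06,0],0],
    [[0.002,0,0],[-0.0014,0.08,0],0],
    [[0.002,0,0],[-0.0014,0.09,0],0],
    [[0.002,0,0],[-0.0014,0.09,0],0],
    [[0.002,0,0],[-0.0014,0.09,0],0]
  ]
}}

```text
time: 6.43
eef_pos: [0.4425, 0.345, 0.0299]
tcp_rot: [-0.541, 0.456, -0.455, 0.541]
contact_force: [-0.0, -0.4, -1.5]
opening: 0.276
```

```bash
python3 - <<'E'
from h import *
c=grab('side','s5');cv2.imwrite('pics/s5c.png',cv2.resize(c['pixels'][220:420,200:380],None,fx=3,fy=3,interpolation=3))
E
python3 mv.py 442,345.5,13,10
```

```text
t 6.48 p [0.4432 0.3456 0.031 ] jaw 9.8 down [ 0.001  0.002 -1.   ] F [ 0.   0.5 -0.2] open 0.269 q [0.48 0.29 1.98 0.   0.87 0.31]
442,345.5,13,10 ([-0.002, -0.003, -0.002], [-0.0001, 0.018, -0.0012])
```

View pics/s5c.png

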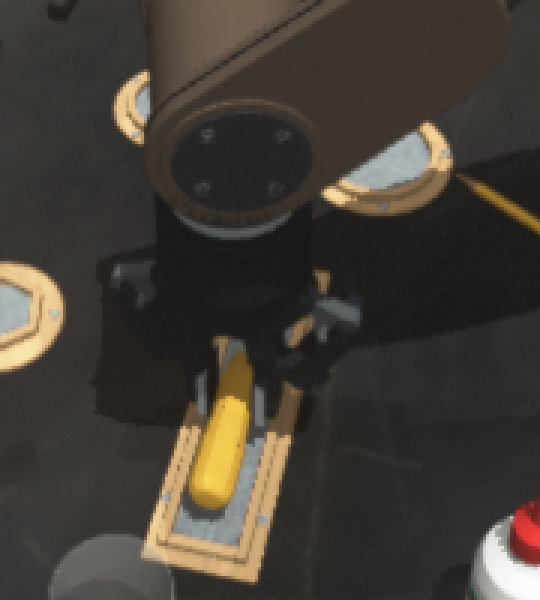

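>>> {"op": "jog_arm", "data": {
  "deltas": [
    [[0,0,0],[0,0.01,-0.001],0],
    [[0,0,0],[0,0.018,-0.001],0],
    [[0,0,0],[0,0.018,-0.001],0],
    [[0,0,0],[0,0.018,-0.001],0],
    [[0,0,0],[0,0.018,-0.001],0]
  ]
}}

```text
time: 6.9
eef_pos: [0.4422, 0.3455, 0.0131]
tcp_rot: [-0.54, 0.455, -0.455, 0.542]
contact_force: [-0.2, 0.0, -0.7]
opening: 0.275
```

```bash
python3 - <<'E'
from h import *
c=grab('side','s6');cv2.imwrite('pics/s6c.png',cv2.resize(c['pixels'][280:420,220:340],None,fx=4,fy=4,interpolation=3))
E
python3 mv.py 442,345.5,13,10
```

```text
t 6.95 p [0.4423 0.3456 0.0132] jaw 9.8 down [ 0.001  0.002 -1.   ] F [ 0.5  0.  -0.5] open 0.269 q [0.48 0.32 1.98 0.   0.84 0.31]
442,345.5,13,10 ([-0.002, -0.003, -0.002], [0.0, 0.0002, -0.0003])
```

View pics/s6c.png

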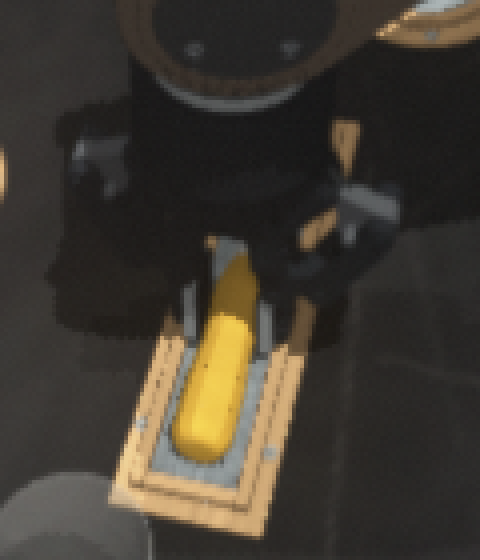

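The handle sits inside the rim on all visible sides, with the butt at crop (198,465) and the inner end rim at about row 480. I'm releasing it.

>>> {"op": "jog_arm", "data": {
  "deltas": [
    [[0,0,0],[0,0,0],0.5],
    [[0,0,0],[0,0,0],0.6],
    [[0,0,0],[0,0,0],0.6],
    [[0,0,0],[0,-0.03,0],0.6],
    [[0,0,0],[0,-0.07,0],0.6],
    [[0,0,0],[0,-0.11,0],0.6],
    [[0,0,0],[0,-0.15,0],0.6],
    [[0,0,0],[0,-0.15,0],0.6],
    [[0,0,0],[0,-0.15,0],0.6]
  ]
}}

```text
time: 7.7
eef_pos: [0.4441, 0.3463, 0.1673]
tcp_rot: [-0.537, 0.454, -0.456, 0.545]
contact_force: [0.0, -0.5, -0.6]
opening: 0.595
```

```bash
python3 mv.py 443.5,-114,150,0 443.5,-114,150,90
python3 - <<'E'
from h import *
c=grab('side','s7');cv2.imwrite('pics/s7c.png',cv2.resize(c['pixels'][280:420,220:340],None,fx=4,fy=4,interpolation=3))
E
```

```text
t 7.7 p [0.4441 0.3463 0.1673] jaw 9.8 down [ 0.009  0.006 -1.   ] F [ 0.  -0.5 -0.6] open 0.595 q [0.48 0.1  1.92 0.   1.12 0.31]
443.5,-114,150,0 ([-0.009, 0.172, -0.005], [0.4535, 0.0145, -0.0795])
443.5,-114,150,90 ([-0.011, -1.399, 0.003], [0.4535, 0.0145, -0.0795])
```

View pics/s7c.png

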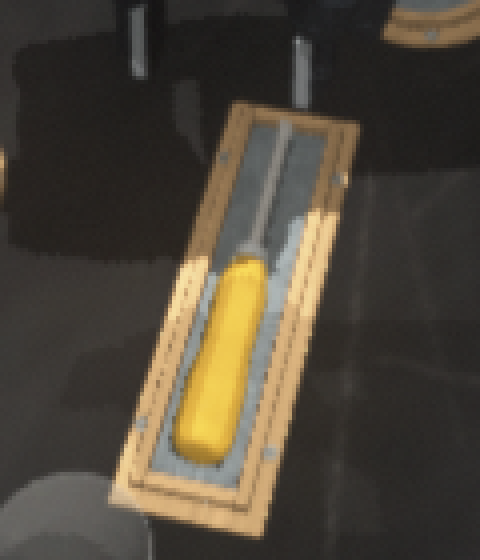

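The screwdriver lies in the nest, with the handle at crop (220,360) and the blade tip at (285,125). Next is the union.

>>> {"op": "jog_arm", "data": {
  "deltas": [
    [[-0.009,0.172,-0.005],[0.4535,0.0145,-0.0795],0.6],
    [[-0.009,0.172,-0.005],[0.4535,0.0145,-0.0795],0.6],
    [[-0.009,0.172,-0.005],[0.4535,0.0145,-0.0795],0.6],
    [[-0.009,0.172,-0.005],[0.4535,0.0145,-0.0795],0.6],
    [[-0.009,0.172,-0.005],[0.4535,0.0145,-0.0795],0.6],
    [[-0.009,0.172,-0.005],[0.4535,0.0145,-0.0795],0.6],
    [[-0.009,0.172,-0.005],[0.4535,0.0145,-0.0795],0.6],
    [[-0.009,0.172,-0.005],[0.4535,0.0145,-0.0795],0.6],
    [[-0.009,0.172,-0.005],[0.4535,0.0145,-0.0795],0.6],
    [[-0.009,0.172,-0.005],[0.4535,0.0145,-0.0795],0.6]
  ]
}}

```text
time: 8.58
eef_pos: [0.4399, -0.0726, 0.1475]
tcp_rot: [0.502, -0.502, 0.498, -0.498]
contact_force: [1.5, 0.5, 0.6]
opening: 0.601
```

```bash
python3 mv.py 443.5,-114,120,0;  python3 - <<'E'
from h import *
c=grab('top','t7');cv2.imwrite('pics/t7c.png',cv2.resize(c['pixels'][230:290,120:220],None,fx=6,fy=6,interpolation=3))
E
```

```text
t 8.58 p [ 0.4399 -0.0726  0.1475] jaw -0.0 down [-0.008 -0.001 -1.   ] F [1.5 0.5 0.6] open 0.601 q [-0.39 -0.14  2.19 -0.    1.1  -0.39]
443.5,-114,120,0 ([0.008, -0.0, 0.001], [0.0414, 0.0275, 0.0038])
```

View pics/t7c.png

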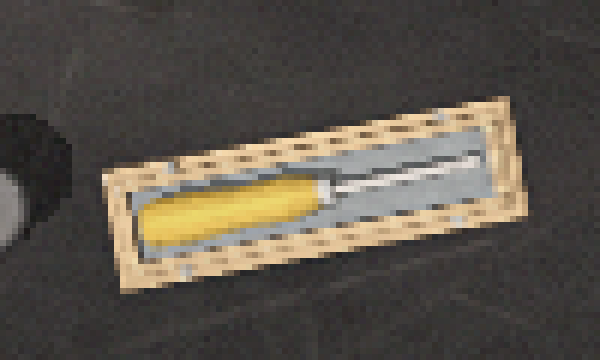

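The screwdriver is inside the rim, with the butt at about crop x=138 against the rim at 130. Parallax pushes the tall handle outward in this view. Now over to the union.

>>> {"op": "jog_arm", "data": {
  "deltas": [
    [[0.006,0,0],[0.0414,0.0275,0.0038],0.6],
    [[0.006,0,0],[0.0414,0.0275,0.0038],0.6],
    [[0.006,0,0],[0.0414,0.0275,0.0038],0.6],
    [[0.006,0,0],[0.0414,0.0275,0.0038],0.6],
    [[0.006,0,0],[0.0414,0.0275,0.0038],0.6]
  ]
}}

```text
time: 9.05
eef_pos: [0.4433, -0.1199, 0.1198]
tcp_rot: [0.501, -0.501, 0.502, -0.497]
contact_force: [-0.4, 0.1, 0.6]
opening: 0.599
```

```bash
python3 mv.py 443.5,-114,28,0;  python3 - <<'E'
from h import *
c=grab('side','s8');cv2.imwrite('pics/s8c.png',cv2.resize(c['pixels'][110:240,300:420],None,fx=4.5,fy=4.5,interpolation=3))
E
```

```text
t 9.05 p [ 0.4433 -0.1199  0.1198] jaw -0.3 down [-0.003 -0.005 -1.   ] F [-0.4  0.1  0.6] open 0.599 q [-0.48 -0.07  2.18 -0.01  1.03 -0.47]
443.5,-114,28,0 ([0.003, -0.005, 0.005], [-0.0063, 0.0917, 0.0005])
```

View pics/s8c.png

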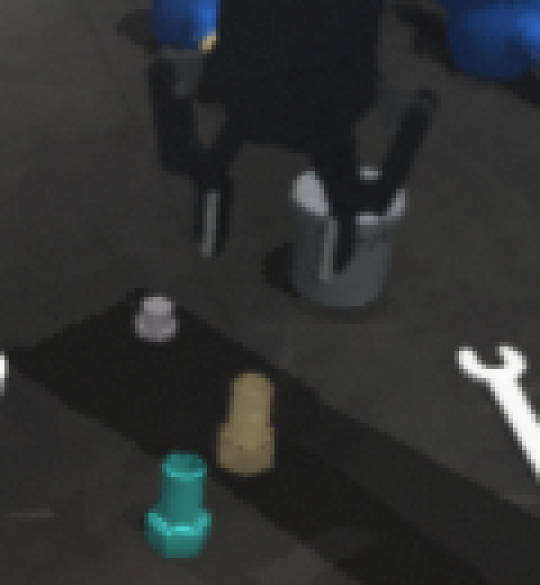

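The jaws are above the brass union at crop (250,425), and the turquoise one at (180,505) stays clear. I'm descending.

>>> {"op": "jog_arm", "data": {
  "deltas": [
    [[0.003,-0.005,0.004],[-0.0063,0.02,0.0005],0.6],
    [[0.003,-0.005,0.004],[-0.0063,0.045,0.0005],0.6],
    [[0.003,-0.005,0.004],[-0.0063,0.06,0.0005],0.6],
    [[0.003,-0.005,0.004],[-0.0063,0.06,0.0005],0.6]
  ]
}}

```text
time: 9.43
eef_pos: [0.4417, -0.1113, 0.0574]
tcp_rot: [0.501, -0.501, 0.498, -0.5]
contact_force: [-0.4, 1.0, -0.4]
opening: 0.599
```

```bash
python3 mv.py 443.5,-114,29,0;  python3 - <<'E'
from h import *
c=grab('side','s9');cv2.imwrite('pics/s9c.png',cv2.resize(c['pixels'][150:240,320:400],None,fx=6,fy=6,interpolation=3))
E
```

```text
t 9.43 p [ 0.4417 -0.1113  0.0574] jaw 0.1 down [-0.005  0.002 -1.   ] F [-0.4  1.  -0.4] open 0.599 q [-0.47  0.03  2.22 -0.    0.9  -0.47]
443.5,-114,29,0 ([0.005, 0.003, -0.002], [0.0027, 0.0284, 0.0019])
```

View pics/s9c.png

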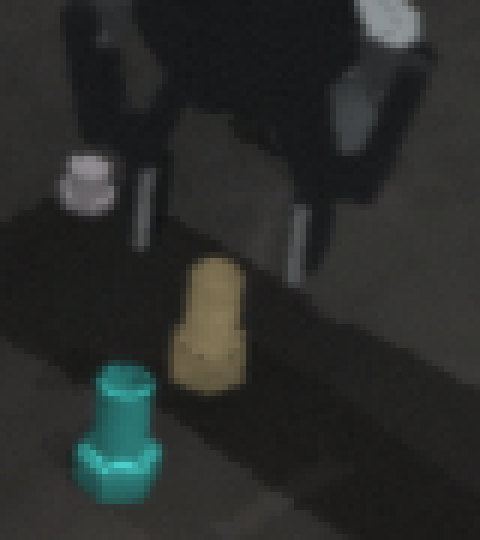

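The fingertips at crop (143,248) and (295,283) bracket the tailpiece top at (217,262). Closing now.

>>> {"op": "jog_arm", "data": {
  "deltas": [
    [[0.003,0,0],[0.0027,0.015,0.0019],0.6],
    [[0.003,0,0],[0.0027,0.0284,0.0019],0.6],
    [[0.003,0,0],[0.0027,0.0284,0.0019],0.6],
    [[0.003,0,0],[0.0027,0.0284,0.0019],0.6],
    [[0.003,0,0],[0.0027,0.0284,0.0019],0],
    [[0.003,0,0],[0.0027,0.0284,0.0019],0],
    [[0.003,0,0],[0.0027,0.0284,0.0019],0],
    [[0.003,0,0],[0.0027,0.0284,0.0019],0],
    [[0.003,0,0],[0.0027,0.0284,0.0019],0],
    [[0.003,0,0],[0.0027,0.0284,0.0019],0]
  ],
  "force": 40
}}

```text
time: 10.32
eef_pos: [0.4457, -0.1153, 0.0321]
tcp_rot: [-0.5, 0.499, -0.5, 0.501]
contact_force: [-1.0, 0.6, 6.0]
opening: 0.225
```

```bash
python3 mv.py 443.5,-114,150,0
```

```text
t 10.32 p [ 0.4457 -0.1153  0.0321] jaw 0.1 down [ 0.002 -0.001 -1.   ] F [-1.   0.6  6. ] open 0.225 q [-0.47  0.09  2.22  0.    0.83 -0.48]
443.5,-114,150,0 ([-0.002, 0.002, 0.001], [-0.0012, -0.1179, -0.002])
```

>>> {"op": "jog_arm", "data": {
  "deltas": [
    [[0,0,0],[0,-0.03,0],0],
    [[0,0,0],[0,-0.06,0],0],
    [[0,0,0],[0,-0.09,0],0],
    [[0,0,0],[0,-0.11,0],0],
    [[0,0,0],[0,-0.11,0],0],
    [[0,0,0],[0,-0.11,0],0]
  ]
}}

```text
time: 10.82
eef_pos: [0.446, -0.1155, 0.1429]
tcp_rot: [-0.5, 0.498, -0.501, 0.501]
contact_force: [-0.5, 0.0, -1.9]
opening: 0.226
```

```bash
python3 - <<'E'
from h import *
c=grab('side','s10');cv2.imwrite('pics/s10c.png',cv2.resize(c['pixels'][90:240,300:420],None,fx=4,fy=4,interpolation=3))
E
python3 mv.py 608.7,326.2,145,20
```

```text
t 10.87 p [ 0.4449 -0.115   0.1412] jaw 0.1 down [ 0.002 -0.    -1.   ] F [ 0.1  0.3 -1.2] open 0.218 q [-0.47 -0.1   2.17  0.    1.07 -0.48]
608.7,326.2,145,20 ([-0.001, -0.347, 0.0], [-0.4408, -0.0035, 0.1648])
```

View pics/s10c.png

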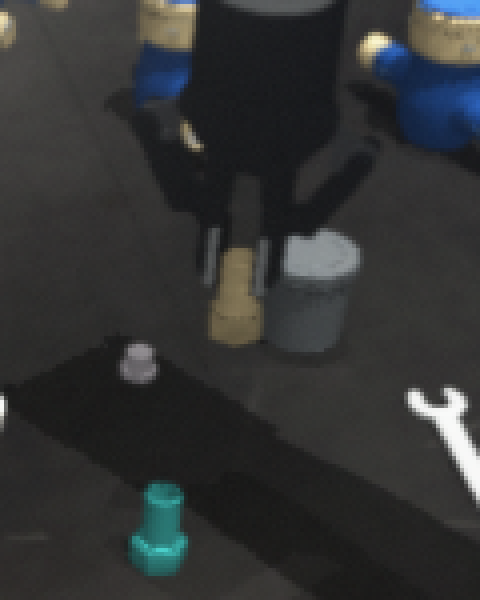

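The union is held upright at crop (235,310). Carrying it to the hex nest.

>>> {"op": "jog_arm", "data": {
  "deltas": [
    [[0,-0.347,0],[-0.4408,-0.0035,0.1648],0],
    [[0,-0.347,0],[-0.4408,-0.0035,0.1648],0],
    [[0,-0.347,0],[-0.4408,-0.0035,0.1648],0],
    [[0,-0.347,0],[-0.4408,-0.0035,0.1648],0],
    [[0,-0.347,0],[-0.4408,-0.0035,0.1648],0],
    [[0,-0.347,0],[-0.4408,-0.0035,0.1648],0],
    [[0,-0.347,0],[-0.4408,-0.0035,0.1648],0],
    [[0,-0.347,0],[-0.4408,-0.0035,0.1648],0],
    [[0,-0.347,0],[-0.4408,-0.0035,0.1648],0],
    [[0,-0.347,0],[-0.4408,-0.0035,0.1648],0]
  ]
}}

```text
time: 11.7
eef_pos: [0.5887, 0.2772, 0.1408]
tcp_rot: [0.581, -0.406, 0.405, -0.578]
contact_force: [1.2, -1.3, -0.2]
opening: 0.228
```

```bash
python3 mv.py 608.7,326.2,90,20
```

```text
t 11.7 p [0.5887 0.2772 0.1408] jaw 20.0 down [-0.004 -0.002 -1.   ] F [ 1.2 -1.3 -0.2] open 0.228 q [ 0.28  0.32  1.71 -0.    1.12 -0.06]
608.7,326.2,90,20 ([0.004, 0.0, 0.0], [-0.0392, 0.0507, 0.0358])
```

>>> {"op": "jog_arm", "data": {
  "deltas": [
    [[0.003,0,0],[-0.0392,0.0,0.0358],0],
    [[0.003,0,0],[-0.0392,0.0507,0.0358],0],
    [[0.003,0,0],[-0.0392,0.0507,0.0358],0],
    [[0.003,0,0],[-0.0392,0.0507,0.0358],0],
    [[0.003,0,0],[-0.0392,0.0507,0.0358],0],
    [[0.003,0,0],[-0.0392,0.0507,0.0358],0]
  ]
}}

```text
time: 12.2
eef_pos: [0.6087, 0.3252, 0.0901]
tcp_rot: [0.58, -0.406, 0.406, -0.578]
contact_force: [0.9, 0.1, -0.5]
opening: 0.22
```

```bash
python3 - <<'E'
from h import *
c=grab('side','s11');cv2.imwrite('pics/s11c.png',cv2.resize(c['pixels'][230:370,140:280],None,fx=4,fy=4,interpolation=3))
p=np.array(ctrl.get_state()['eef_pos']);print(proj(c,[p[0],p[1],p[2]-.032]),proj(c,[.6087,.3262,.005]))
E
python3 mv.py 608.7,326.2,38,20
```

```text
(np.float64(195.56086579927907), np.float64(303.7546708032457)) (np.float64(199.07400601376682), np.float64(323.9715916659899))
t 12.25 p [0.6095 0.3253 0.0914] jaw 19.9 down [ 0.001 -0.    -1.   ] F [-0.7 -0.3 -0.3] open 0.225 q [ 0.34  0.45  1.63 -0.    1.06 -0.  ]
608.7,326.2,38,20 ([-0.001, -0.001, 0.0], [-0.0011, 0.0534, -0.0004])
```

View pics/s11c.png

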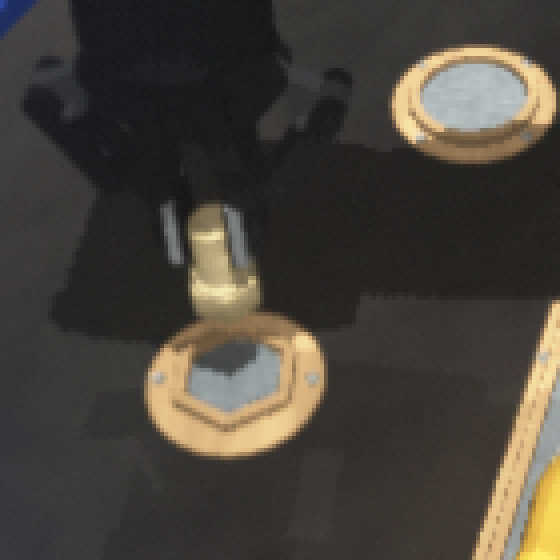

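>>> {"op": "jog_arm", "data": {
  "deltas": [
    [[0,0,0],[-0.001,0.025,0],0],
    [[0,0,0],[-0.001,0.045,0],0],
    [[0,0,0],[-0.001,0.053,0],0],
    [[0,0,0],[-0.001,0.053,0],0],
    [[0,0,0],[-0.001,0.053,0],0],
    [[0,0,0],[-0.001,0.053,0],0]
  ]
}}

```text
time: 12.75
eef_pos: [0.6104, 0.3263, 0.0405]
tcp_rot: [-0.578, 0.405, -0.407, 0.58]
contact_force: [0.2, -0.9, -0.2]
opening: 0.223
```

```bash
python3 - <<'E'
from h import *
c=grab('side','s12');cv2.imwrite('pics/s12c.png',cv2.resize(c['pixels'][270:370,150:250],None,fx=5,fy=5,interpolation=3))
E
python3 mv.py 608.7,326.2,38,20
```

```text
t 12.8 p [0.6104 0.3264 0.0405] jaw 19.9 down [ 0.004  0.001 -1.   ] F [-0.1  0.4 -1.3] open 0.222 q [ 0.34  0.52  1.64 -0.    0.98 -0.  ]
608.7,326.2,38,20 ([-0.004, -0.001, 0.0], [-0.0004, 0.0025, -0.0017])
```

View pics/s12c.png

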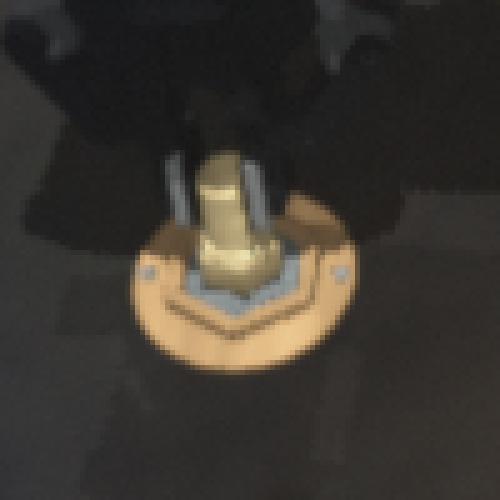

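The nut is within the hex rim at crop (240,265), about 2–3 mm above the felt. I'm lowering it and releasing.

>>> {"op": "jog_arm", "data": {
  "deltas": [
    [[-0.003,0,0],[0,0.001,-0.0017],0],
    [[-0.003,0,0],[0,0.003,-0.0017],0],
    [[-0.003,0,0],[0,0.003,-0.0017],0],
    [[-0.003,0,0],[0,0.003,-0.0017],0],
    [[-0.003,0,0],[0,0.003,-0.0017],0]
  ]
}}

```text
time: 13.22
eef_pos: [0.6087, 0.3259, 0.0374]
tcp_rot: [-0.579, 0.406, -0.406, 0.579]
contact_force: [0.2, 0.0, -0.4]
opening: 0.223
```

```bash
python3 mv.py 608.7,326.2,38,20
```

```text
t 13.22 p [0.6087 0.3259 0.0374] jaw 19.9 down [ 0.001 -0.    -1.   ] F [ 0.2  0.  -0.4] open 0.223 q [ 0.35  0.52  1.65 -0.    0.98 -0.  ]
608.7,326.2,38,20 ([-0.001, -0.001, 0.0], [-0.0003, -0.0006, 0.0001])
```

>>> {"op": "jog_arm", "data": {
  "deltas": [
    [[0,0,0],[0,0,0],0.4],
    [[0,0,0],[0,0,0],0.6],
    [[0,0,0],[0,0,0],0.6],
    [[0,0,0],[0,0,0],0.6],
    [[0,0,0],[0,-0.03,0],0.6],
    [[0,0,0],[0,-0.07,0],0.6],
    [[0,0,0],[0,-0.1,0],0.6],
    [[0,0,0],[0,-0.1,0],0.6],
    [[0,0,0],[0,-0.1,0],0.6]
  ]
}}

```text
time: 13.97
eef_pos: [0.6106, 0.3267, 0.1413]
tcp_rot: [-0.577, 0.404, -0.408, 0.581]
contact_force: [-0.5, -0.2, -0.6]
opening: 0.598
```

```bash
python3 - <<'E'
from h import *
c=grab('side','s13');cv2.imwrite('pics/s13c.png',cv2.resize(c['pixels'][270:370,150:250],None,fx=5,fy=5,interpolation=3))
E
python3 mv.py 607.4,-117.7,120,0 607.4,-117.7,120,20
```

```text
t 14.02 p [0.609  0.3261 0.1385] jaw 19.9 down [ 0.003  0.    -1.   ] F [-0.3  0.5 -1. ] open 0.596 q [ 0.35  0.4   1.61 -0.    1.13 -0.  ]
607.4,-117.7,120,0 ([-0.003, 0.348, -0.0], [0.4166, 0.0183, -0.1529])
607.4,-117.7,120,20 ([-0.003, -0.001, 0.0], [0.4166, 0.0183, -0.1529])
```

View pics/s13c.png

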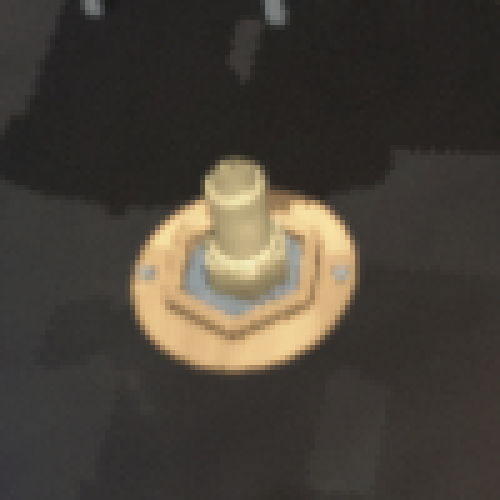

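The union stands in the hex nest, upright at crop (242,240). Next is the tape roll.

>>> {"op": "jog_arm", "data": {
  "deltas": [
    [[0,0.348,0],[0.4166,0.0183,-0.1529],0.85],
    [[0,0.348,0],[0.4166,0.0183,-0.1529],0.85],
    [[0,0.348,0],[0.4166,0.0183,-0.1529],0.85],
    [[0,0.348,0],[0.4166,0.0183,-0.1529],0.85],
    [[0,0.348,0],[0.4166,0.0183,-0.1529],0.85],
    [[0,0.348,0],[0.4166,0.0183,-0.1529],0.85],
    [[0,0.348,0],[0.4166,0.0183,-0.1529],0.85],
    [[0,0.348,0],[0.4166,0.0183,-0.1529],0.85],
    [[0,0.348,0],[0.4166,0.0183,-0.1529],0.85],
    [[0,0.348,0],[0.4166,0.0183,-0.1529],0.85]
  ]
}}

```text
time: 14.85
eef_pos: [0.6056, -0.092, 0.1185]
tcp_rot: [-0.5, 0.501, -0.499, 0.5]
contact_force: [0.8, 0.6, 0.1]
opening: 0.851
```

```bash
python3 mv.py 607.4,-117.7,50,0
```

```text
t 14.85 p [ 0.6056 -0.092   0.1185] jaw -0.0 down [-0.001  0.002 -1.   ] F [0.8 0.6 0.1] open 0.851 q [-0.32  0.27  1.82  0.    1.06 -0.32]
607.4,-117.7,50,0 ([0.001, -0.0, -0.002], [0.0259, 0.0685, 0.0019])
```

>>> {"op": "jog_arm", "data": {
  "deltas": [
    [[0,0,0],[0.0259,0.02,0.0019],0.85],
    [[0,0,0],[0.0259,0.05,0.0019],0.85],
    [[0,0,0],[0.0259,0.0685,0.0019],0.85],
    [[0,0,0],[0.0259,0.0685,0.0019],0.85],
    [[0,0,0],[0.0259,0.0685,0.0019],0.85],
    [[0,0,0],[0.0259,0.0685,0.0019],0.85]
  ]
}}

```text
time: 15.35
eef_pos: [0.6075, -0.1174, 0.05]
tcp_rot: [-0.5, 0.501, -0.499, 0.5]
contact_force: [0.9, -1.0, -0.1]
opening: 0.85
```

```bash
python3 - <<'E'
from h import *
c=grab('side','s14');cv2.imwrite('pics/s14c.png',cv2.resize(c['pixels'][120:220,240:340],None,fx=5,fy=5,interpolation=3))
E
python3 mv.py 607.4,-117.7,6,0
```

```text
t 15.4 p [ 0.6082 -0.1176  0.0511] jaw 0.0 down [ 0.     0.001 -1.   ] F [ 0.5 -0.8 -0.3] open 0.852 q [-0.36  0.37  1.83  0.    0.94 -0.36]
607.4,-117.7,6,0 ([-0.0, 0.001, -0.001], [0.0002, 0.0451, -0.0008])
```

View pics/s14c.png

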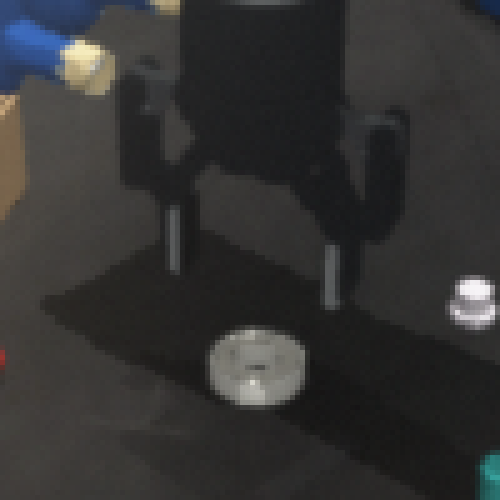

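The jaws are centred over the roll at crop (257,367). I'm going down and closing high on its edge, so that the fingertips will clear the nest rim.

>>> {"op": "jog_arm", "data": {
  "deltas": [
    [[0,0,0],[0,0.02,-0.0008],0.85],
    [[0,0,0],[0,0.04,-0.0008],0.85],
    [[0,0,0],[0,0.0455,-0.0008],0.85],
    [[0,0,0],[0,0.0455,-0.0008],0.85],
    [[0,0,0],[0,0.0455,-0.0008],0.85],
    [[0,0,0],[0,0.0455,-0.0008],0],
    [[0,0,0],[0,0.0455,-0.0008],0],
    [[0,0,0],[0,0.0455,-0.0008],0],
    [[0,0,0],[0,0.0455,-0.0008],0],
    [[0,0,0],[0,0.0455,-0.0008],0]
  ],
  "force": 30
}}

```text
time: 16.23
eef_pos: [0.6087, -0.1178, 0.0076]
tcp_rot: [-0.499, 0.499, -0.5, 0.501]
contact_force: [-1.3, 0.3, 6.3]
opening: 0.528
```

```bash
python3 - <<'E'
from h import *
c=grab('side','s15');cv2.imwrite('pics/s15c.png',cv2.resize(c['pixels'][150:210,260:330],None,fx=8,fy=8,interpolation=3))
E
python3 mv.py 607.4,-117.7,120,0
```

```text
t 16.28 p [ 0.6087 -0.1178  0.0076] jaw 0.0 down [ 0.003  0.    -1.   ] F [-1.4  1.2  5.4] open 0.533 q [-0.36  0.44  1.84  0.    0.87 -0.36]
607.4,-117.7,120,0 ([-0.003, 0.001, -0.0], [-0.0002, -0.1124, -0.001])
```

View pics/s15c.png

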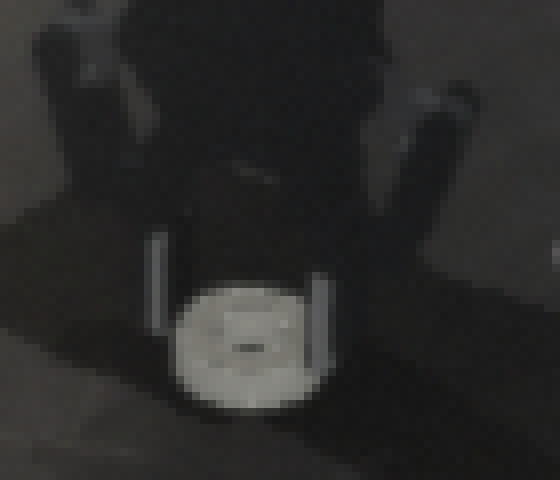

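>>> {"op": "jog_arm", "data": {
  "deltas": [
    [[0,0,0],[0,-0.015,0],0],
    [[0,0,0],[0,-0.03,0],0],
    [[0,0,0],[0,-0.05,0],0],
    [[0,0,0],[0,-0.06,0],0],
    [[0,0,0],[0,-0.06,0],0],
    [[0,0,0],[0,-0.06,0],0]
  ]
}}

```text
time: 16.78
eef_pos: [0.6088, -0.118, 0.0681]
tcp_rot: [-0.499, 0.499, -0.501, 0.501]
contact_force: [-0.9, 0.8, 0.0]
opening: 0.533
```

```bash
python3 - <<'E'
from h import *
c=grab('side','s16');cv2.imwrite('pics/s16c.png',cv2.resize(c['pixels'][120:220,250:350],None,fx=5,fy=5,interpolation=3))
E
python3 mv.py 588,115.7,70,0
```

```text
t 16.83 p [ 0.608  -0.1177  0.067 ] jaw 0.0 down [ 0.002  0.001 -1.   ] F [-0.5 -0.2 -1.4] open 0.532 q [-0.36  0.35  1.83  0.    0.97 -0.36]
588,115.7,70,0 ([-0.002, 0.001, -0.001], [-0.2334, -0.0029, -0.0199])
```

View pics/s16c.png

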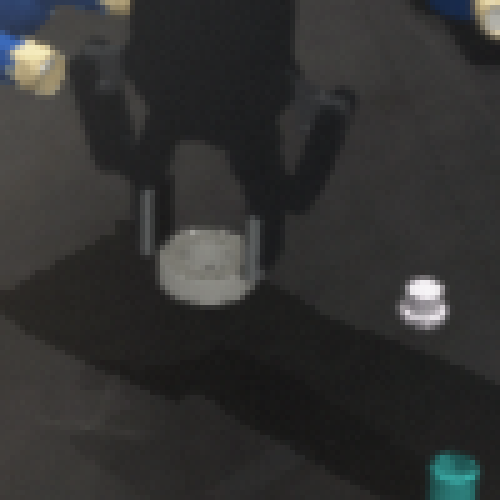

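The roll is held level at crop (208,265). Carrying it to the small round nest.

>>> {"op": "jog_arm", "data": {
  "deltas": [
    [[0,0,0],[-0.02,-0.003,-0.002],0],
    [[0,0,0],[-0.05,-0.003,-0.004],0],
    [[0,0,0],[-0.08,-0.003,-0.007],0],
    [[0,0,0],[-0.11,-0.003,-0.01],0],
    [[0,0,0],[-0.14,-0.003,-0.012],0],
    [[0,0,0],[-0.17,-0.003,-0.015],0],
    [[0,0,0],[-0.2,-0.003,-0.018],0],
    [[0,0,0],[-0.22,-0.003,-0.0199],0],
    [[0,0,0],[-0.2334,-0.003,-0.0199],0],
    [[0,0,0],[-0.2334,-0.003,-0.0199],0]
  ]
}}

```text
time: 17.67
eef_pos: [0.5869, 0.1178, 0.0686]
tcp_rot: [-0.501, 0.499, -0.499, 0.501]
contact_force: [-0.7, 0.2, -0.4]
opening: 0.532
```

```bash
python3 - <<'E'
from h import *
c=grab('side','s17');cv2.imwrite('pics/s17c.png',cv2.resize(c['pixels'][170:290,200:320],None,fx=4.5,fy=4.5,interpolation=3))
E
python3 mv.py 588,115.7,13.5,0
```

```text
t 17.72 p [0.5873 0.1164 0.0689] jaw 0.2 down [ 0.  0. -1.] F [-1.4 -0.6  0.7] open 0.531 q [0.03 0.3  1.88 0.   0.96 0.02]
588,115.7,13.5,0 ([-0.0, 0.003, -0.0], [0.0007, 0.0554, 0.0007])
```

View pics/s17c.png

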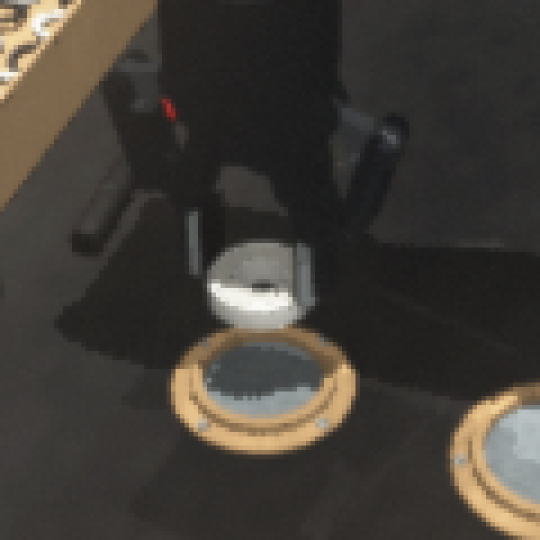

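>>> {"op": "jog_arm", "data": {
  "deltas": [
    [[0,0,0],[0.0007,0.02,0.0007],0],
    [[0,0,0],[0.0007,0.04,0.0007],0],
    [[0,0,0],[0.0007,0.05,0.0007],0],
    [[0,0,0],[0.0007,0.0555,0.0007],0],
    [[0,0,0],[0.0007,0.0555,0.0007],0],
    [[0,0,0],[0.0007,0.0555,0.0007],0]
  ]
}}

```text
time: 18.22
eef_pos: [0.5886, 0.1147, 0.0136]
tcp_rot: [-0.5, 0.499, -0.5, 0.501]
contact_force: [-0.4, 0.5, 1.0]
opening: 0.531
```

```bash
python3 - <<'E'
from h import *
c=grab('side','s18');cv2.imwrite('pics/s18c.png',cv2.resize(c['pixels'][210:290,220:300],None,fx=6,fy=6,interpolation=3))
E
python3 mv.py 588,115.7,13,0
```

```text
t 18.27 p [0.5886 0.1148 0.0137] jaw 0.1 down [ 0.001  0.    -1.   ] F [ 0.4 -0.3  0.2] open 0.529 q [0.02 0.39 1.89 0.   0.86 0.02]
588,115.7,13,0 ([-0.001, 0.002, -0.0], [-0.0009, 0.0007, -0.0006])
```

View pics/s18c.png

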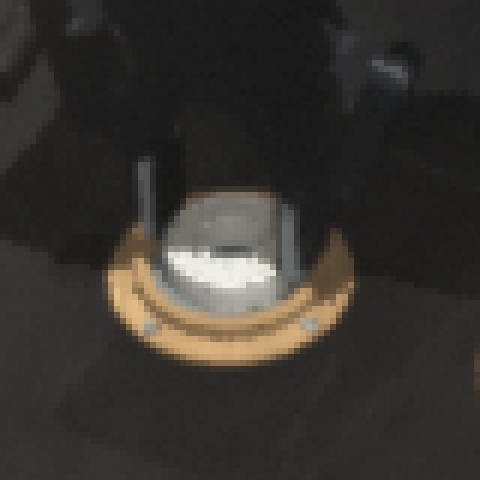

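The roll sits inside the rim at crop (225,265), with felt showing in front of it. I'm releasing it.

>>> {"op": "jog_arm", "data": {
  "deltas": [
    [[0,0,0],[0,0,0],0.65],
    [[0,0,0],[0,0,0],0.75],
    [[0,0,0],[0,0,0],0.8],
    [[0,0,0],[0,0,0],0.8],
    [[0,0,0],[0,-0.03,0],0.8],
    [[0,0,0],[0,-0.07,0],0.8],
    [[0,0,0],[0,-0.11,0],0.8],
    [[0,0,0],[0,-0.15,0],0.8],
    [[0,0,0],[0,-0.15,0],0.8]
  ]
}}

```text
time: 19.02
eef_pos: [0.594, 0.1152, 0.1745]
tcp_rot: [-0.496, 0.495, -0.504, 0.505]
contact_force: [2.2, -0.5, 2.6]
opening: 0.801
```

```bash
python3 - <<'E'
from h import *
c=grab('side','s19');cv2.imwrite('pics/s19c.png',cv2.resize(c['pixels'][210:290,220:300],None,fx=6,fy=6,interpolation=3))
E
python3 mv.py 439.4,-301.2,170,60 439.4,-301.2,170,0  439.4,-301.2,170,-30
```

```text
t 19.07 p [0.5923 0.1151 0.1706] jaw 0.1 down [ 0.014  0.    -1.   ] F [ 0.1  0.1 -0.5] open 0.799 q [0.02 0.18 1.82 0.   1.13 0.02]
439.4,-301.2,170,60 ([-0.013, -1.045, 0.007], [0.416, -0.0017, -0.1537])
439.4,-301.2,170,0 ([-0.014, 0.002, -0.0], [0.416, -0.0017, -0.1537])
439.4,-301.2,170,-30 ([-0.013, 0.525, -0.004], [0.416, -0.0017, -0.1537])
```

View pics/s19c.png

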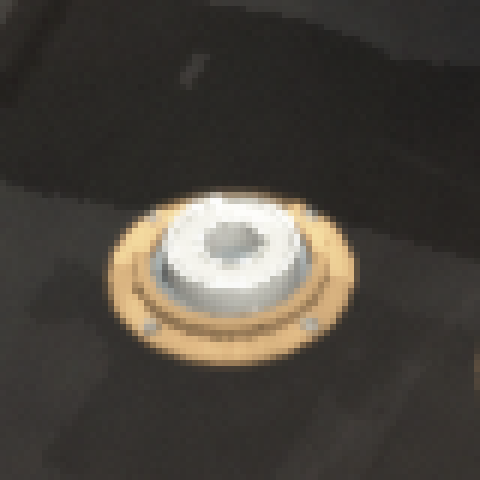

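The roll lies flat in the small nest at crop (235,255), with felt visible all round it. Last is the cup.

>>> {"op": "jog_arm", "data": {
  "deltas": [
    [[-0.014,0,0],[0.416,-0.0017,-0.1537],1],
    [[-0.014,0,0],[0.416,-0.0017,-0.1537],1],
    [[-0.014,0,0],[0.416,-0.0017,-0.1537],1],
    [[-0.014,0,0],[0.416,-0.0017,-0.1537],1],
    [[-0.014,0,0],[0.416,-0.0017,-0.1537],1],
    [[-0.014,0,0],[0.416,-0.0017,-0.1537],1],
    [[-0.014,0,0],[0.416,-0.0017,-0.1537],1],
    [[-0.014,0,0],[0.416,-0.0017,-0.1537],1],
    [[-0.014,0,0],[0.416,-0.0017,-0.1537],1],
    [[-0.014,0,0],[0.416,-0.0017,-0.1537],1]
  ]
}}

```text
time: 19.9
eef_pos: [0.4463, -0.2785, 0.1684]
tcp_rot: [-0.5, 0.5, -0.499, 0.501]
contact_force: [0.9, 1.0, -0.5]
opening: 1.0
```

```bash
python3 mv.py 439.4,-301.2,130,0
```

```text
t 19.9 p [ 0.4463 -0.2785  0.1684] jaw 0.1 down [-0.001  0.002 -1.   ] F [ 0.9  1.  -0.5] open 1.0 q [-0.75  0.02  2.    0.    1.13 -0.75]
439.4,-301.2,130,0 ([0.001, 0.002, -0.002], [0.0227, 0.0384, -0.0069])
```

>>> {"op": "jog_arm", "data": {
  "deltas": [
    [[0,0,0],[0.0227,0.02,-0.0069],1],
    [[0,0,0],[0.0227,0.0384,-0.0069],1],
    [[0,0,0],[0.0227,0.0384,-0.0069],1],
    [[0,0,0],[0.0227,0.0384,-0.0069],1],
    [[0,0,0],[0.0227,0.0384,-0.0069],1]
  ]
}}

```text
time: 20.32
eef_pos: [0.4395, -0.3005, 0.1299]
tcp_rot: [-0.501, 0.5, -0.498, 0.501]
contact_force: [-0.4, 0.4, -0.1]
opening: 1.0
```

```bash
python3 - <<'E'
from h import *
c=grab('side','s20');cv2.imwrite('pics/s20c.png',cv2.resize(c['pixels'][90:190,320:440],None,fx=5,fy=5,interpolation=3))
E
python3 mv.py 439.4,-301.2,80,0 439.4,-301.2,42,0
```

```text
t 20.37 p [ 0.44   -0.3007  0.1306] jaw 0.2 down [-0.001  0.001 -1.   ] F [0.  0.4 0.4] open 1.0 q [-0.79  0.08  2.01  0.    1.05 -0.79]
439.4,-301.2,80,0 ([0.001, 0.003, -0.001], [0.0006, 0.0506, -0.0006])
439.4,-301.2,42,0 ([0.001, 0.003, -0.001], [0.0006, 0.0886, -0.0006])
```

View pics/s20c.png

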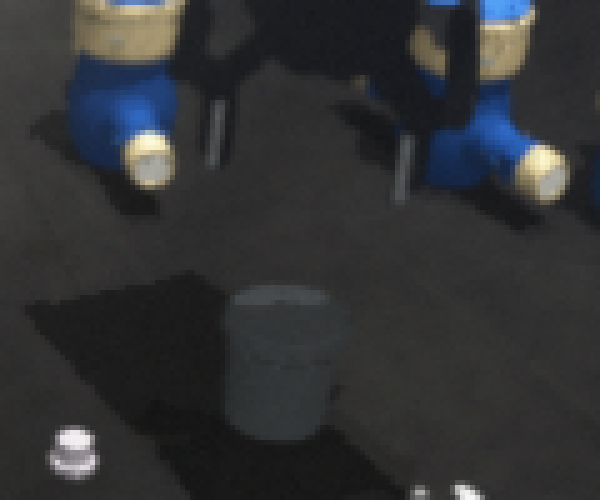

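Run:
```python
from h import *
c=pickle.load(open('s20.pkl','rb'));s0=pickle.load(open('side0.pkl','rb'))
print(proj(c,[.4394,-.3012,.065]),proj(c,[.44,-.3007,.1306+.013]))
```

```text
(np.float64(377.67221873723315), np.float64(151.86444614578596)) (np.float64(381.2582914105519), np.float64(124.87390961135593))
```

The predicted lid and jaw positions match the image to within 2 px. I'm descending round the lid.

>>> {"op": "jog_arm", "data": {
  "deltas": [
    [[0,0,0],[0,0.02,-0.0006],1],
    [[0,0,0],[0,0.035,-0.0006],1],
    [[0,0,0],[0,0.05,-0.0006],1],
    [[0,0,0],[0,0.06,-0.0006],1],
    [[0,0,0],[0,0.07,-0.0006],1],
    [[0,0,0],[0,0.08,-0.0006],1],
    [[0,0,0],[0,0.0886,-0.0006],1],
    [[0,0,0],[0,0.0886,-0.0006],1],
    [[0,0,0],[0,0.0886,-0.0006],1]
  ]
}}

```text
time: 21.12
eef_pos: [0.4393, -0.3004, 0.0417]
tcp_rot: [-0.501, 0.5, -0.498, 0.501]
contact_force: [0.7, 0.3, 0.1]
opening: 1.0
```

>>> {"op": "jog_arm", "data": {
  "deltas": [
    [[0,0,0],[0,0,0],0],
    [[0,0,0],[0,0,0],0],
    [[0,0,0],[0,0,0],0],
    [[0,0,0],[0,0,0],0],
    [[0,0,0],[0,0,0],0],
    [[0,0,0],[0,0,0],0],
    [[0,0,0],[0,0,0],0]
  ],
  "force": 35
}}

```text
time: 21.7
eef_pos: [0.44, -0.3012, 0.0428]
tcp_rot: [-0.501, 0.499, -0.499, 0.501]
contact_force: [0.3, -0.6, 5.5]
opening: 0.744
```

```bash
python3 - <<'E'
from h import *
c=grab('side','s21');cv2.imwrite('pics/s21c.png',cv2.resize(c['pixels'][100:190,330:430],None,fx=5,fy=5,interpolation=3))
E
python3 mv.py 439.4,-301.2,130,0
```

```text
t 21.75 p [ 0.44   -0.3012  0.0428] jaw 0.2 down [ 0.  0. -1.] F [ 0.3 -0.1  6.5] open 0.746 q [-0.79  0.22  2.04  0.    0.88 -0.79]
439.4,-301.2,130,0 ([-0.0, 0.003, -0.0], [0.0, -0.0872, -0.0006])
```

View pics/s21c.png

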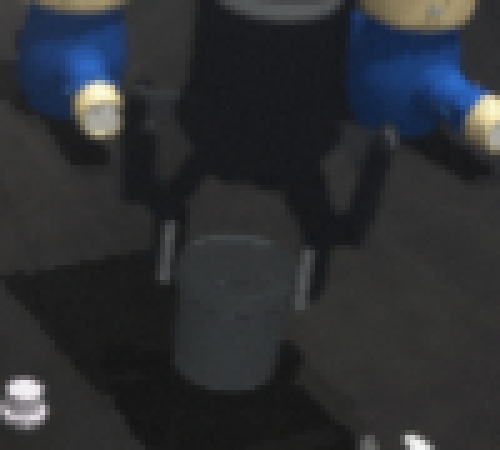

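>>> {"op": "jog_arm", "data": {
  "deltas": [
    [[0,0,0],[0,-0.02,0],0],
    [[0,0,0],[0,-0.045,0],0],
    [[0,0,0],[0,-0.07,0],0],
    [[0,0,0],[0,-0.095,0],0],
    [[0,0,0],[0,-0.12,0],0],
    [[0,0,0],[0,-0.12,0],0],
    [[0,0,0],[0,-0.12,0],0]
  ]
}}

```text
time: 22.33
eef_pos: [0.4402, -0.3014, 0.1635]
tcp_rot: [-0.501, 0.498, -0.5, 0.501]
contact_force: [0.6, 0.4, -2.5]
opening: 0.743
```

```bash
python3 - <<'E'
from h import *
c=grab('side','s22');cv2.imwrite('pics/s22c.png',cv2.resize(c['pixels'][60:190,330:450],None,fx=4.5,fy=4.5,interpolation=3))
E
python3 mv.py 441,107,160,0
```

```text
t 22.38 p [ 0.4394 -0.3006  0.1617] jaw 0.2 down [-0.001  0.001 -1.   ] F [-0.8  0.8 -1.3] open 0.747 q [-0.79  0.04  1.99  0.    1.11 -0.79]
441,107,160,0 ([0.001, 0.003, -0.001], [-0.4076, 0.0022, 0.003])
```

View pics/s22c.png

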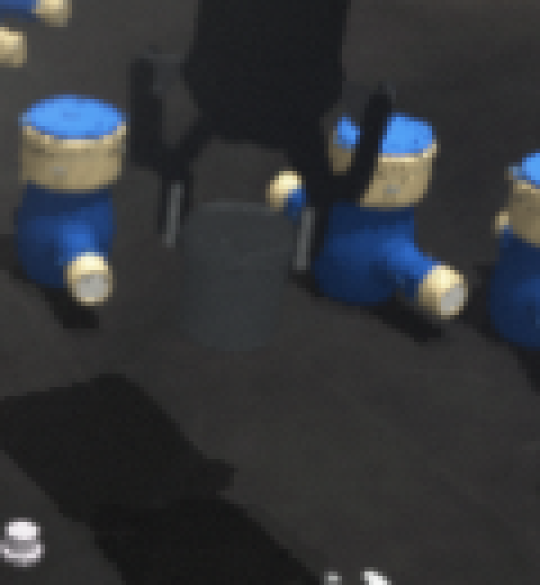

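The cup is held upright at crop (240,275). Carrying it over.

>>> {"op": "jog_arm", "data": {
  "deltas": [
    [[0,0,0],[-0.03,0.0,0.0],0],
    [[0,0,0],[-0.065,0.0,0.0],0],
    [[0,0,0],[-0.1,0.0,0.001],0],
    [[0,0,0],[-0.135,0.0,0.001],0],
    [[0,0,0],[-0.17,0.0,0.001],0],
    [[0,0,0],[-0.205,0.0,0.002],0],
    [[0,0,0],[-0.24,0.0,0.002],0],
    [[0,0,0],[-0.275,0.0,0.002],0],
    [[0,0,0],[-0.31,0.0,0.003],0],
    [[0,0,0],[-0.34,0.0,0.003],0]
  ]
}}

```text
time: 23.22
eef_pos: [0.4391, 0.0417, 0.1593]
tcp_rot: [0.502, -0.501, 0.497, -0.5]
contact_force: [0.7, 0.6, -0.9]
opening: 0.744
```

```bash
python3 mv.py 441,107,110,0
```

```text
t 23.22 p [0.4391 0.0417 0.1593] jaw 0.2 down [-0.006  0.002 -1.   ] F [ 0.7  0.6 -0.9] open 0.744 q [-0.14 -0.17  2.19  0.    1.13 -0.14]
441,107,110,0 ([0.006, 0.004, -0.002], [-0.0652, 0.0495, 0.0025])
```

>>> {"op": "jog_arm", "data": {
  "deltas": [
    [[0.004,0.003,0],[-0.025,0,0.0025],0],
    [[0.004,0.003,0],[-0.05,0,0.0025],0],
    [[0.004,0.003,0],[-0.0652,0.01,0.0025],0],
    [[0.004,0.003,0],[-0.0652,0.03,0.0025],0],
    [[0.004,0.003,0],[-0.0652,0.0495,0.0025],0],
    [[0.004,0.003,0],[-0.0652,0.0495,0.0025],0],
    [[0.004,0.003,0],[-0.0652,0.0495,0.0025],0]
  ]
}}

```text
time: 23.8
eef_pos: [0.4385, 0.107, 0.107]
tcp_rot: [-0.502, 0.503, -0.497, 0.499]
contact_force: [0.2, -0.5, -1.1]
opening: 0.743
```

```bash
python3 - <<'E'
from h import *
c=grab('side','s23');cv2.imwrite('pics/s23c.png',cv2.resize(c['pixels'][160:310,260:400],None,fx=4,fy=4,interpolation=3))
E
python3 mv.py 441,107,70,0 441,107,49,0
```

```text
t 23.85 p [0.44   0.1069 0.1087] jaw 0.0 down [-0.005  0.002 -1.   ] F [-0.2  0.8 -0.5] open 0.743 q [ 0.01 -0.07  2.2   0.    1.01  0.01]
441,107,70,0 ([0.005, 0.001, -0.002], [-0.0, 0.0387, 0.0012])
441,107,49,0 ([0.005, 0.001, -0.002], [0.0, 0.0597, 0.0013])
```

View pics/s23c.png

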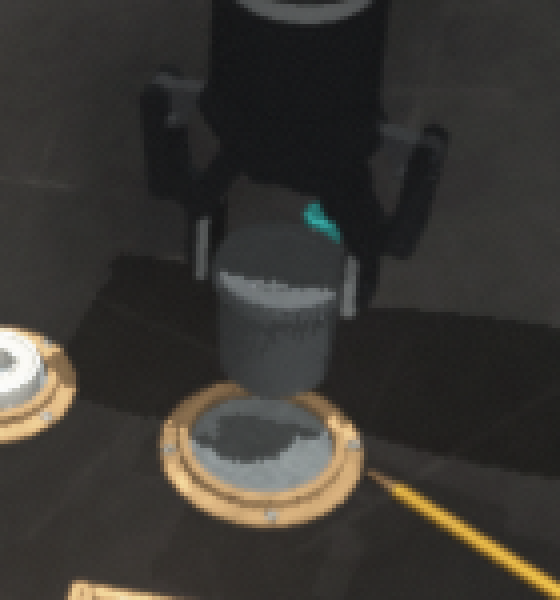

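>>> {"op": "jog_arm", "data": {
  "deltas": [
    [[0.003,0,0],[0,0.02,0.0012],0],
    [[0.003,0,0],[0,0.035,0.0012],0],
    [[0.003,0,0],[0,0.05,0.0012],0],
    [[0.003,0,0],[0,0.056,0.0012],0],
    [[0.004,0,0],[0,0.06,0.0012],0],
    [[0.004,0,0],[0,0.06,0.0012],0],
    [[0.004,0,0],[0,0.06,0.0012],0]
  ]
}}

```text
time: 24.43
eef_pos: [0.4417, 0.1069, 0.0496]
tcp_rot: [-0.499, 0.5, -0.499, 0.501]
contact_force: [-0.2, -0.5, -0.2]
opening: 0.743
```

```bash
python3 - <<'E'
from h import *
c=grab('side','s24');cv2.imwrite('pics/s24c.png',cv2.resize(c['pixels'][190:310,260:380],None,fx=4.5,fy=4.5,interpolation=3))
E
python3 mv.py 441,107,48.5,0
```

```text
t 24.48 p [0.4418 0.107  0.0498] jaw 0.0 down [ 0.001  0.002 -1.   ] F [ 0.3 -0.2 -1.4] open 0.745 q [0.01 0.04 2.23 0.   0.87 0.01]
441,107,48.5,0 ([-0.001, 0.0, -0.002], [-0.0, 0.0013, -0.0008])
```

View pics/s24c.png

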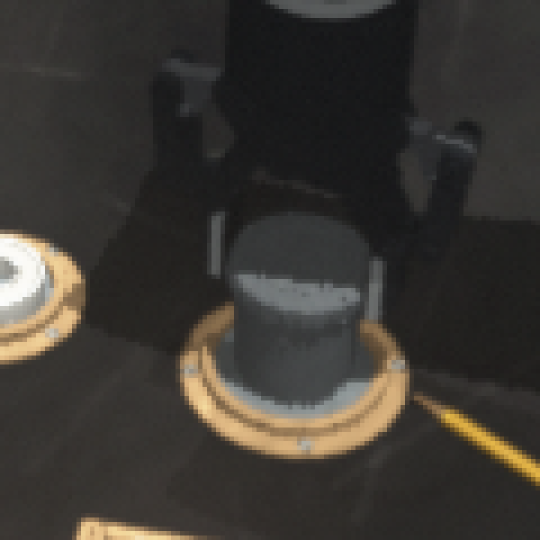

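The cup foot is well inside the rim, with felt visible on both sides. I'm lowering the last 1.5 mm and releasing.

>>> {"op": "jog_arm", "data": {
  "deltas": [
    [[0,0,0],[0,0.0015,-0.0008],0],
    [[0,0,0],[0,0.0015,-0.0008],0],
    [[0,0,0],[0,0.0015,-0.0008],0.85],
    [[0,0,0],[0,0.0015,-0.0008],1],
    [[0,0,0],[0,0.0015,-0.0008],1],
    [[0,0,0],[0,0.0015,-0.0008],1],
    [[0,0,0],[0,0.0015,-0.0008],1]
  ]
}}

```text
time: 25.07
eef_pos: [0.4412, 0.107, 0.0484]
tcp_rot: [-0.499, 0.5, -0.5, 0.501]
contact_force: [-0.1, -0.5, 0.1]
opening: 1.004
```

>>> {"op": "jog_arm", "data": {
  "deltas": [
    [[0,0,0],[0,-0.015,0],1],
    [[0,0,0],[0,-0.03,0],1],
    [[0,0,0],[0,-0.05,0],1],
    [[0,0,0],[0,-0.08,0],1],
    [[0,0,0],[0,-0.12,0],1],
    [[0,0,0],[0,-0.15,0],1],
    [[0,0,0],[0.04,-0.15,0],1],
    [[0,0,0],[0.1,-0.15,0],1],
    [[0,0,0],[0.15,-0.15,0],1],
    [[0,0,0],[0.2,-0.15,0],1]
  ]
}}

```text
time: 25.9
eef_pos: [0.4408, -0.0597, 0.1986]
tcp_rot: [-0.499, 0.499, -0.5, 0.502]
contact_force: [1.1, -0.1, -0.8]
opening: 1.0
```

>>> {"op": "jog_arm", "data": {
  "deltas": [
    [[0,0,0],[0.03,0,0],1],
    [[0,0,0],[0.06,0,0],1],
    [[0,0,0],[0.06,0,0],1],
    [[0,0,0],[0.06,0,0],1]
  ]
}}

```text
time: 26.23
eef_pos: [0.4408, -0.1208, 0.1984]
tcp_rot: [-0.498, 0.5, -0.5, 0.501]
contact_force: [-0.4, 1.2, -0.8]
opening: 1.002
```

```bash
python3 mv.py
python3 - <<'E'
from meas import *
c=grab('side','sF');t=grab('top','tF')
cv2.imwrite('pics/tFc.png',cv2.resize(t['pixels'][150:290,120:300],None,fx=4,fy=4,interpolation=3))
cv2.imwrite('pics/sFc.png',cv2.resize(c['pixels'][110:420,150:400],None,fx=1.9,fy=1.9,interpolation=3))
t0=pickle.load(open('top0.pkl','rb'))
for q in(t0,t):
    m,cs=blobs(q,(0,0,120),(180,60,255),(340,228,358,244)); print('bush',onz(q,*cs[0].reshape(-1,2).mean(0),.01).round(4))
    m,cs=blobs(q,(0,120,90),(10,255,255),(280,160,310,176)); print('cap',cs[0].reshape(-1,2).mean(0) if cs else None)
    m,cs=blobs(q,(80,120,60),(95,255,255),(280,245,302,270)); print('turq',cs[0].reshape(-1,2).mean(0) if cs else None)
E
```

```text
t 26.23 p [ 0.4408 -0.1208  0.1984] jaw -0.1 down [ 0.002  0.002 -1.   ] F [-0.4  1.2 -0.8] open 1.002 q [-0.49 -0.18  2.13  0.    1.2  -0.49]
bush [ 0.5232 -0.2137  0.01  ]
cap [294.3030303  167.18181818]
turq [290.46428571 257.46428571]
bush [ 0.5242 -0.2145  0.01  ]
cap [294.3030303  167.18181818]
turq [290.39285714 257.5       ]
```

View pics/tFc.png

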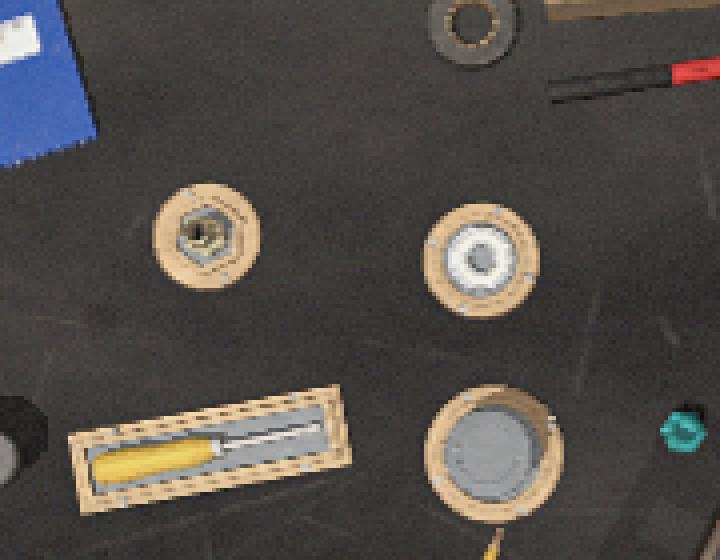

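View pics/sFc.png

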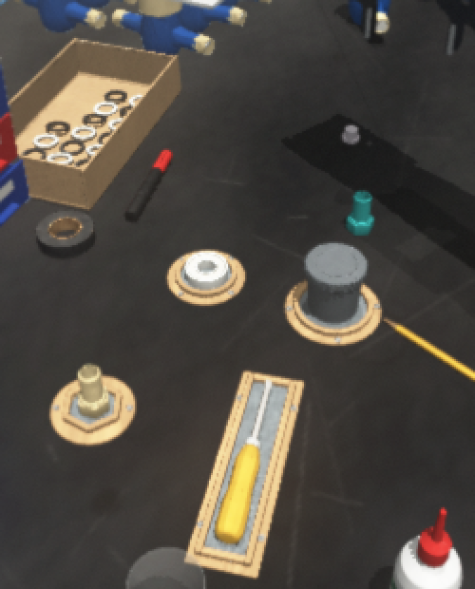

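The pictures show all four parts in the right nests, with the bush, marker and turquoise union where they were. I'll do one height check for flatness.

Run:
```python
from meas import *
t=pickle.load(open('tF.pkl','rb'));s=pickle.load(open('sF.pkl','rb'))
for nm,c,box in(('t',t,(130,240,212,282)),('s',s,(240,298,315,412))):
    m,cs=blobs(c,(20,150,90),(35,255,255),box); P=np.array([pt(c,u,v) for v,u in zip(*np.nonzero(m)) if c['range_z'][v,u]>0])
    d=np.array([np.cos(np.radians(100)),np.sin(np.radians(100))]); l=((P[:,:2]-[.446,.3227])@d)*1000
    print(nm,'handle along',np.percentile(l,[0,2,98,100]).round(1))
    for a in range(-10,100,15):
        k=(l>=a)&(l<a+15); 
        if k.sum()>3: print(a,round(float(np.percentile(P[k,2],90))*1000,1))
r=t['range_z']
def zs(u,v,n=2): return np.round([np.median([pt(t,u+i,v+j)[2] for i in range(-n,n+1) for j in range(-n,n+1)])*1000],1)
print('cup',[zs(u,v,1) for u,v in((236,262),(249,262),(242,256),(242,269))])
print('roll',[zs(u,v,0) for u,v in((234,214),(246,214),(240,208),(240,220))])
```

```text
t handle along [-6.3 -3.8 78.9 80.4]
-10 28.5
5 31.2
20 27.5
35 29.1
50 28.4
65 32.4
s handle along [-1.9  2.4 86.1 87.2]
-10 27.1
5 29.2
20 28.6
35 29.1
50 29.8
65 29.7
80 28.0
cup [array([70.3]), array([70.7]), array([71.2]), array([68.3])]
roll [array([11.6]), array([19.7]), array([20.8]), array([18.3])]
```

```bash
python3 -c "
from plant import ctrl; print(ctrl.sign_off())"
```

```text
the job is handed in; nothing more can be done
None
```

All four parts are in their nests and let go, placed in the order asked: screwdriver (oblong), brass union (hexagonal), tape roll (small round), grey cup (large round). I signed off at about 26 s of the 99 s allowed, with the gripper empty and raised clear. The sign-off gives no verdict.

**Final checks:**
- **Placement:** both cameras show every part inside its rim and the right way up.
- **Screwdriver:** the handle top reads about 27–32 mm along its length, against 29 mm expected. The handle end is at most 87 mm from the nest centre, inside the 92 mm limit.
- **Cup:** the lid top reads 68–71 mm, against 70 mm expected.
- **Roll:** three of the four height readings were 18–21 mm, against 19 mm expected. The fourth read 11.6 mm, which I put down to a pixel at the edge of the roll; the pictures show it flat.
- **Union:** I checked this by eye only and took no height reading.
- **Bystanders:** the bush is unmoved to about 1 mm. The marker cap and the turquoise union show no measurable shift.

**Disagreements:** the two cameras differed by about 3 mm in y (up to about 4 mm), so I used their average. My first grip on the screwdriver closed a little high and rode upward. I opened, went lower and re-gripped before lifting.

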